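Rack the pattern plates and lock the rack for travel with a linch pin

ROBOT

A 6-joint arm with a two-finger parallel gripper is mounted at the origin on the work surface. World frame = base frame: x ahead of the robot, y to its left, z up, the work surface at z = 0. Lengths are in m, angles in degrees, forces in N, time in s.
With the tool pointing down it reaches from about 0.25 to 0.775 m from the base axis. Payload 4 kg.
Tool frame: the origin (TCP) lies between the finger pads; the fingertips stand 19 mm ahead of it and the grasp point (between the pads) is the TCP; z points along the fingers, y is the direction in which the jaws open and shut (so a half turn about z gives the same grasp; the last joint's range is limited). The gripper opens to 85 mm and grips with 20 to 120 N. Pads are 22 mm wide; open, the fingers measure 114 mm over their backs; the gripper's body (76 mm by 85 mm) begins 54 mm behind the grasp point. The pads swing forward as they close: fully open they stand 13 mm farther back than shut.
Start: joints at [-71.167, 4.996, 78.535, -0, 96.463, -5.907], TCP at [0.23, -0.5, 0.25] pointing down, gripper open.
Joint ranges: [-177.83, 177.83], [-43.37, 116.18], [15.69, 146.23], [-61.86, 241.86], [9.47, 152.12], [-147.06, 147.06]. Speed limits (degrees/s): [159.86, 159.86, 180, 180, 180, 180].

INTERFACE

Orientations are given as a 3x3 rotation matrix whose columns are the frame's x, y, z axes.
In Python, from bench import robot, eyes, ticket gives the robot as it stands. The module is installed in compiled form; this text tells all that it offers.
- The arm moves only by the tool arm_command, never from a script. Its argument "commands" is a list of rows, each an object with "dr": the turn, a rotation vector about the tool's x, y, z in degrees, a list of three; "travel": the shift along the tool's x, y, z in cm, a list of three; "fingers": the closure, from 0 (fully open) to 1 (shut). A call has 1 to 8 rows; each row shifts and turns the commanded pose from where the row before left it, along the tool's axes as they then stand; what a row does not reach is not made up. A row lasts 1/12 s, in which the tool goes at most 41.7 mm and 7.16 degrees, less where a joint would pass 70% of its speed; a pose out of reach is approached as far as the arm can. A call is refused whole if a number of a shift passes 4.17 or a number of a turn 7.16, either way. A call with a gripper value outside its range is refused whole. The fingers move at their own pace and stop on an object; "grip_force" is the grip in N (left out, the last holds). Time passes only in rows, so rows that do not move let the fingers close. It gives the time, the measured TCP pose, the force and the opening at its end, in the units of the state.
- robot.get_state(): the state, without advancing time (a new reading comes with each control period).
- eyes.camera(name): name is "scene" or "side" or "wrist"; returns a dict with "color" (400x640x3 uint8, blue, green, red), "range_z" (400x640 float32, m along the optical axis (not along the pixel's ray), 0 where there is no reading), "fovy" (degrees; the focal length in pixels is half the picture's height over the tangent of half this angle, whatever the lens; pixels are square), "cx", "cy" (the principal point, pixels), "k1" (the pictures are not rectified: a ray, as slopes to the right and down, at radius r is drawn at 1 + k1 r^2 times it, then the intrinsics apply), "R" (3x3) and "t" (3): a world point X has camera coordinates R X + t; the wrist camera has in their place "mount" (4x4, takes a point from camera to tool coordinates, whose origin is the TCP and whose axes are the flange's). Camera axes: x right, y down, z forward; pixel columns grow to the right and rows downward; lengths in m; the calibration is good to about 2 mm. A picture is of the moment at which its call begins: read the wrist's pose just before it.
- ticket.hand_in(): hands the job in, once; it reports no verdict.
The state is a dict: "time_s": time; "joint_positions": joint angles; "qvel": joint speeds; "tau": joint torques, N m; "eef_pos": TCP position; "orientation": TCP orientation; "wrist_force": force on the tool from outside, world axes, zero at the start; "moment": the same for the moment, N m; "width": finger opening in m.
Only numpy, scipy, OpenCV 4.12 (cv2) and the standard library are available. Lean on these libraries where they do the work, as an engineer would, in place of code of your own. Each camera call takes 0.05 s, during which the arm holds its last target.

TASK

Pack the pattern plates for travel: move every wooden plate from the white drying tray into the wooden travel rack, each standing on its long edge fully down in a slot of its own. Then swing the keeper bar fully down over the plates so that its eye drops over the steel stud, push the linch pin fully home through the cross hole of the stud (from the side with the narrow rest, ring upwards), and flip its sprung ring down over the pin's end so that the pin cannot come out. Leave the other things on the table where they are.

Things in the scene. Friction and masses are not known exactly. Their poses are not given: they have to be found in the camera images.
- plate0_mid (a point): Plywood pattern plate (2 to 4 present, all alike; an absent one reads None): 120 mm long (own x), 12 thick (own y), 70 high; in the middle of its top edge a grip tab 30 mm along x, 12 thick, rises 40 mm more; 110 mm high in all (own z), about 0.14 kg. Starts on its long edge in a tray slot, tab up. This point: its centre, 55 mm above its lower edge, 15 below the shoulders beside the tab, 55 below the tab's top.
- plate1_mid (a point): Plywood pattern plate (2 to 4 present, all alike; an absent one reads None): 120 mm long (own x), 12 thick (own y), 70 high; in the middle of its top edge a grip tab 30 mm along x, 12 thick, rises 40 mm more; 110 mm high in all (own z), about 0.14 kg. Starts on its long edge in a tray slot, tab up. This point: its centre, 55 mm above its lower edge, 15 below the shoulders beside the tab, 55 below the tab's top.
- plate2_mid (a point): Plywood pattern plate (2 to 4 present, all alike; an absent one reads None): 120 mm long (own x), 12 thick (own y), 70 high; in the middle of its top edge a grip tab 30 mm along x, 12 thick, rises 40 mm more; 110 mm high in all (own z), about 0.14 kg. Starts on its long edge in a tray slot, tab up. This point: its centre, 55 mm above its lower edge, 15 below the shoulders beside the tab, 55 below the tab's top.
- plate3_mid (a point): Plywood pattern plate (2 to 4 present, all alike; an absent one reads None): 120 mm long (own x), 12 thick (own y), 70 high; in the middle of its top edge a grip tab 30 mm along x, 12 thick, rises 40 mm more; 110 mm high in all (own z), about 0.14 kg. Starts on its long edge in a tray slot, tab up. This point: its centre, 55 mm above its lower edge, 15 below the shoulders beside the tab, 55 below the tab's top.
- tray: White drying tray, fixed, at a different place and yaw each time. Base 160 mm (own x) by 165 mm (own y), 8 mm thick; origin at the centre of its underside, z up. Four slots along its x, at y = -51, -17, 17 and 51 mm, sized like the rack's.
- rack: Wooden travel rack, fixed, at a different place and yaw each time. Origin on the table under the middle of the slots, z up. Base 160 mm (x) by 270 mm (y), 8 mm thick. Slots along x in the middle; the keeper bar's steel hinge post (144 mm high) at y = 106 mm; a steel stud at x = 0, y = -116 mm, 40 mm along x by 30 mm along y, top 167 mm above the table.
- slots (a point): Middle of the rack's four slots, on their floor, 8 mm above the table; axes as the rack's. The slots run along x, with middles at y = -51, -17, 17 and 51 mm from here; each is 17 mm wide between comb blocks 40 mm high; lips 20 mm high close its ends (134 mm between them). A seated plate's centre is 55 mm above the slot floor, at x near 0.
- stud_hole (a point): Mouth of the stud's cross hole, at the centre of the hole on the stud's -x face; axes as the rack's. The round hole, 17 mm in diameter, runs level through the 40 mm of the stud along +x, 153 mm above the table.
- pin_rest (a point): Free (-x) end of the narrow steel rest in front of the stud's hole, middle of its top face; axes as the rack's. The rest is 18 mm wide, its top 137.5 mm above the table, and runs from here 66 mm along +x (ending 16 mm short of the stud). With its head on the rest the pin's axis is 0.5 mm below the hole's axis.
- bar (a joint): Keeper bar's hinge angle, rad: 0 = fully down, level over the plates, its eye round the stud; 1.57 upright; starts at 1.7 to 2.05, leaning away from the slots; stop at 2.3. Stiff hinge (0.22 N m friction), stays where left. Aluminium, 0.15 kg, 18 mm wide (along the hinge axis), 12 thick, plain to 190 mm from the hinge, then an eye 62 mm wide, ending at 247 mm. Down, it clears the tabs by 4 mm.
- bar_hinge (a point): Middle of the keeper bar's hinge axis, 128 mm above the table; axes as the rack's. The hinge axis runs along x; when down the bar runs from here along -y.
- bar_grip (a point): Middle of the black grip stub on the keeper bar: a level rod 14 mm in diameter along the hinge axis, on the bar's -x side, from 9 to 62 mm out from the bar's centre line (this point is 44 mm out), 175 mm from the hinge axis; moves with the bar.
- pin_grip (a point): Steel linch pin, 0.22 kg, starting on the table on its flat head: a bar 64 mm long (own x), 22 wide (y), 30 high (z, up). This point: on the pin's axis, half-way up the head, 22 mm from its rear end, 42 behind its front face. A 14 mm round shank runs 54 mm on from the front face along +x, the last 12 tapered. Home: front face against the stud, this point 42 mm in front of the hole's mouth.
- pin_tip (a point): Tip of the linch pin's shank, on its axis, 96 mm ahead of pin_grip; same axes. Fully home it is 54 mm beyond the mouth of the hole, 14 mm out of the stud's far side.
- ring (a joint): Hinge angle of the pin's sprung wire ring, rad: 0 = open (at the start: up from the head, leaning forward over the shank); 1.3 = shut, level round the shank, its far end beyond the pin's tip. Sprung over centre: snaps shut past about 0.65, else back open; takes 0.1 N m (1.4 N at its far end). Hinge axis along the pin's y, on the pin's axis, 34 mm ahead of pin_grip. 6 mm wire, 60 mm wide.
- ring_end (a point): Middle of the ring's far cross bar (centre of the wire), 72 mm from the ring's hinge axis; moves with the ring. The cross bar is straight for 32 mm.
- thread_a: Bystander: grey cone of thread, 64 mm wide, 112 mm high; origin under its middle.
- pincushion: Bystander: round cork pincushion, 68 mm wide, 34 mm high; origin under its middle.

How it is judged:
By the outcome, as a careful person would: the job done as asked, in the order asked, and still so for the second after the job is handed in, with the robot touching nothing.
Of plate0, plate1, plate2, plate3 only 2 to 4 are there at a start; the rules pass over those that are not, and their reading is None.
At some moment in a run one of plate0, plate1, plate2, plate3, pin may be knocked a few centimetres aside while the robot is not near it.
It also fails if it takes over 210 s, if anything falls off the work surface, if the arm or the gripper's body presses on something with over 40 N, if the wrist force passes 120 N, or if a joint passes its speed limit or range.

## Working session

There is one attempt and no reset: what is moved stays moved. The work goes in short steps, Python scripts to look and compute and a tool call to move; the robot and the scene stay as the last step left them, time stands still between calls to the robot, and variables do not carry over. Pictures are saved under pics/ and viewed, and the job is handed in when it is done.

Besides the shell and the picture viewer there is one more tool, called after "Call:" by a JSON object that holds its "api" and its "payload", one argument or row to a line. arm_command: Moves the arm, as the interface text tells. Its arguments: {"type":"object","properties":{"commands":{"type":"array"},"grip_force":{"type":"number"}},"required":["commands"]}

```bash
mkdir -p pics; ls; cat > h.py <<'E'
import numpy as np, cv2, pickle
from bench import robot, eyes, ticket
def snap(name,fn):
    st=robot.get_state()
    c=eyes.camera(name); c['st']=st
    cv2.imwrite('pics/%s.png'%fn,c['color']); pickle.dump(c,open('pics/%s.pkl'%fn,'wb'))
    return c
def load(fn): return pickle.load(open('pics/%s.pkl'%fn,'rb'))
def f(c): return 200/np.tan(np.radians(c['fovy'])/2)
def Rt(c):
    if 'R' in c and c['R'] is not None: return np.array(c['R']),np.array(c['t'])
    T=np.eye(4);T[:3,:3]=c['st']['orientation'];T[:3,3]=c['st']['eef_pos']
    M=np.linalg.inv(T@np.array(c['mount'])); return M[:3,:3],M[:3,3]
def slopes(c,uv):
    uv=np.atleast_2d(np.array(uv,float)); d=(uv-[c['cx'],c['cy']])/f(c)
    s=d.copy()
    for _ in range(20): s=d/(1+c['k1']*(s**2).sum(1,keepdims=True))
    return s
def rays(c,uv):
    R,t=Rt(c); s=slopes(c,uv); d=np.c_[s,np.ones(len(s))]@R
    return -R.T@t,d
def onz(c,uv,z):
    o,d=rays(c,uv); return o+d*((z-o[2])/d[:,2])[:,None]
def pts(c,uv):
    uv=np.atleast_2d(np.array(uv)); z=c['range_z'][uv[:,1].astype(int),uv[:,0].astype(int)]
    o,d=rays(c,uv); return o+d*z[:,None]
def cloud(c):
    v,u=np.mgrid[0:400,0:640]; P=pts(c,np.c_[u.ravel(),v.ravel()]).reshape(400,640,3)
    P[c['range_z']==0]=np.nan; return P
def proj(c,X):
    R,t=Rt(c); p=np.atleast_2d(X)@R.T+t; s=p[:,:2]/p[:,2:]
    return s*(1+c['k1']*(s**2).sum(1,keepdims=True))*f(c)+[c['cx'],c['cy']]
E
python3 - <<'E'
from h import *
for n in ['scene','side','wrist']:
    c=snap(n,n+'0'); print(n,c['fovy'],c['k1'],c['cx'],c['cy']); print(Rt(c)[0].round(3),-Rt(c)[0].T@Rt(c)[1]); 
    if 'mount' in c: print(c['mount'])
print(robot.get_state())
E
```

```text
pics
scene 45.72561502474321 -0.14485598409286066 310.73381187493857 193.1166169661303
[[-0.236  0.972 -0.011]
 [ 0.512  0.115 -0.851]
 [-0.826 -0.206 -0.525]] [1.44296182 0.2240494  0.68621784]
side 57.85664817092921 -0.007735102819774322 317.92026615555943 202.98089522264704
[[ 0.952 -0.307  0.008]
 [-0.201 -0.641 -0.741]
 [ 0.232  0.703 -0.672]] [ 0.38830938 -0.50861425  0.60371177]
wrist 69.53652264513184 -0.010099968667752543 319.93355624870094 198.46875623541507
[[ 0.419 -0.908 -0.002]
 [-0.874 -0.403  0.272]
 [-0.247 -0.112 -0.962]] [ 0.29347821 -0.47024119  0.3730014 ]
[[ 2.93687661e-04 -9.62317464e-01 -2.71928322e-01  6.97365269e-02]
 [ 9.99999876e-01  1.73142488e-04  4.67290731e-04  6.49762847e-05]
 [-4.02599685e-04 -2.71928426e-01  9.62317395e-01 -1.23773119e-01]
 [ 0.00000000e+00  0.00000000e+00  0.00000000e+00  1.00000000e+00]]
{'time_s': 0.15, 'joint_positions': array([-7.11672283e+01,  5.02988117e+00,  7.86049341e+01,  1.60171095e-03,
        9.64644744e+01, -5.90739974e+00]), 'qvel': array([-0.00508627, -0.14761445, -0.3061182 ,  0.0297195 , -0.01441047,
       -0.01084336]), 'tau': array([ 1.59148734e-03, -3.52373672e+01, -3.13679230e+01, -1.25041433e-04,
        8.02694267e-03, -1.16737374e-05]), 'eef_pos': array([ 0.23006283, -0.49917698,  0.24940253]), 'orientation': array([[ 9.08213726e-01,  4.18506325e-01, -5.33112172e-04],
       [ 4.18506614e-01, -9.08212252e-01,  1.64912507e-03],
       [ 2.05990264e-04, -1.72086899e-03, -9.99998498e-01]]), 'wrist_force': array([ 0.33839251,  0.03399473, -0.10058013]), 'moment': array([ 0.02648608, -0.00655811,  0.02616528]), 'width': 0.0855817270479948}
```

View pics/scene0.png

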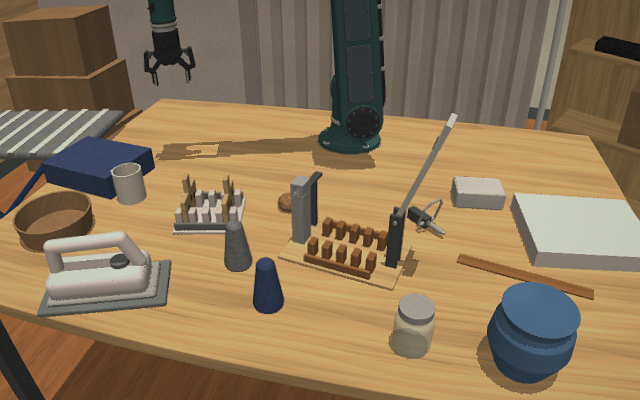

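View pics/side0.png

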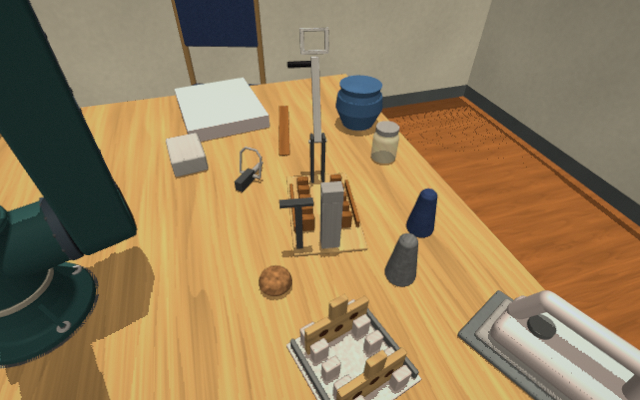

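View pics/wrist0.png

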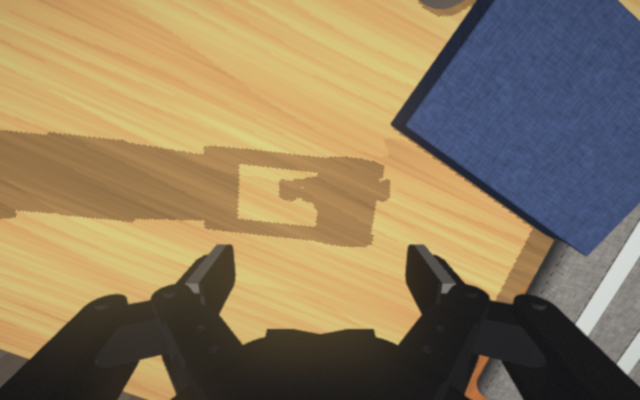

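```bash
python3 - <<'E'
from h import *
s=load('side0')['color'];c=load('scene0')['color']
a=cv2.resize(s[140:400,220:440],None,fx=2.2,fy=2.2,interpolation=3)
b=cv2.resize(c[110:290,160:460],None,fx=2.6,fy=2.6,interpolation=3)
cv2.imwrite('pics/za.png',a);cv2.imwrite('pics/zb.png',b)
for n in ['side0','scene0']:
    P=cloud(load(n)); z=P[...,2]; print(np.isnan(z).mean())
E
```

```text
0.0041171875
0.00399609375
```

View pics/za.png

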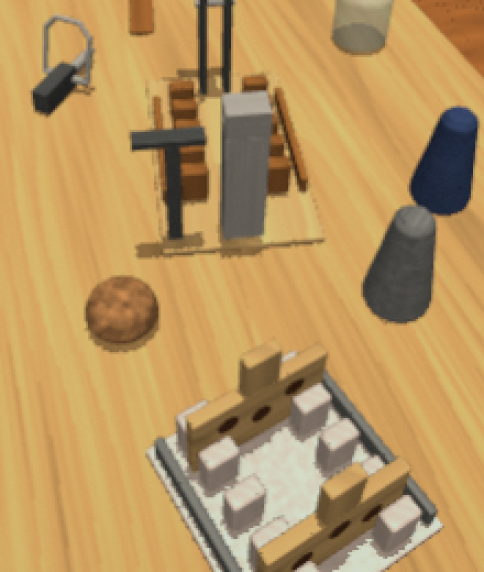

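View pics/zb.png

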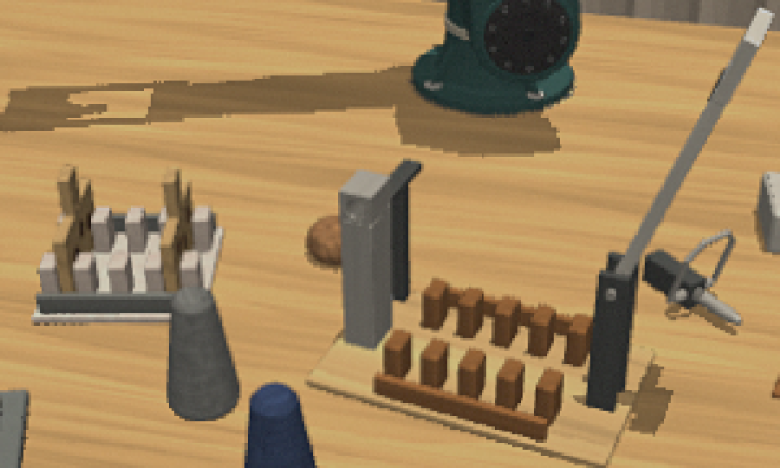

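```bash
python3 - <<'E'
from h import *
for n in ['scene0','side0']:
    c=load(n);P=cloud(c);z=P[...,2]
    R=[(z>.02)&(z<.3)&(P[...,0]>.1)&(P[...,0]<1.1)&(abs(P[...,1])<.7)][0]
    def comps(lo,hi,mn=6):
        m=((z>lo)&(z<hi)&(P[...,0]>.15)&(P[...,0]<.9)&(abs(P[...,1])<.7)).astype(np.uint8)
        k,l,s,ce=cv2.connectedComponentsWithStats(m)
        for i in range(1,k):
            if s[i,4]>=mn:
                q=P[l==i]; col=c['color'][l==i].mean(0)
                print('  ',s[i,4],ce[i].round(0),q.mean(0).round(4),(q.max(0)-q.min(0)).round(3),col.round())
    print(n,'48');comps(.0455,.051)
    print('stud167');comps(.163,.171)
    print('tabs118');comps(.114,.122)
    print('rest137');comps(.134,.141)
    print('post144');comps(.141,.148)
    print('shoulder78');comps(.075,.081)
    print('table',np.nanmedian(z[300:330,300:340]))
E
```

```text
scene0 48
   22 [146. 158.] [ 0.3519 -0.5573  0.0483] [0.061 0.012 0.005] [54. 41. 35.]
   15 [ 82. 178.] [ 0.5039 -0.6788  0.0487] [0.01  0.035 0.005] [60. 45. 37.]
   743 [479. 186.] [0.3063 0.4002 0.0489] [0.101 0.135 0.005] [168. 184. 192.]
   43 [100. 182.] [ 0.5117 -0.6112  0.048 ] [0.024 0.078 0.005] [58. 43. 36.]
   54 [129. 188.] [ 0.52   -0.5092  0.0486] [0.045 0.065 0.005] [102. 116. 125.]
   48 [197. 193.] [ 0.4999 -0.3179  0.0474] [0.054 0.025 0.005] [123. 138. 152.]
   24 [211. 192.] [ 0.4908 -0.2807  0.0472] [0.023 0.016 0.004] [164. 180. 195.]
   11 [222. 193.] [ 0.4851 -0.2518  0.047 ] [0.025 0.008 0.003] [156. 172. 186.]
   27 [236. 192.] [ 0.4753 -0.2163  0.0468] [0.027 0.019 0.004] [150. 167. 181.]
   59 [ 69. 196.] [ 0.5946 -0.6539  0.0484] [0.024 0.116 0.005] [50. 75. 98.]
   286 [538. 203.] [0.354  0.5511 0.0466] [0.116 0.124 0.004] [190. 205. 201.]
   10 [231. 200.] [ 0.5156 -0.2151  0.0482] [0.035 0.009 0.005] [40. 58. 73.]
   102 [576. 199.] [0.3135 0.6587 0.0463] [0.051 0.074 0.004] [185. 202. 199.]
   16 [565. 203.] [0.3374 0.6223 0.0462] [0.013 0.025 0.00
[... 14132 characters left out ...]
8 ] [0.036 0.034 0.006] [60. 43. 35.]
   44 [331. 225.] [ 0.576  -0.0284  0.078 ] [0.038 0.011 0.006] [84. 92. 96.]
   16 [298. 226.] [ 0.5113 -0.0103  0.0775] [0.012 0.004 0.005] [41. 47. 52.]
   58 [403. 255.] [ 0.6773 -0.1444  0.0781] [0.036 0.034 0.006] [65. 71. 73.]
   405 [334. 316.] [ 0.5129 -0.2231  0.0778] [0.116 0.039 0.006] [ 98. 156. 195.]
   53 [514. 311.] [ 0.7959 -0.305   0.0778] [0.012 0.031 0.006] [106. 115. 126.]
   452 [542. 325.] [ 0.8216 -0.3397  0.0775] [0.038 0.037 0.005] [72. 78. 79.]
   526 [369. 373.] [ 0.53   -0.3239  0.0776] [0.117 0.038 0.006] [ 98. 157. 195.]
   53 [629. 392.] [ 0.8612 -0.4591  0.0783] [0.01  0.022 0.006] [82. 89. 98.]
table 0.002020771707986757
```

```bash
cat >> h.py <<'E'
from scipy.spatial.transform import Rotation as Ro
def down(yaw):  # tool x direction angle deg, pointing down
    c,s=np.cos(np.radians(yaw)),np.sin(np.radians(yaw))
    return np.array([[c,s,0],[s,-c,0],[0,0,-1.]])
def plan(pos,R):
    st=robot.get_state(); R0=np.array(st['orientation'])
    print('now',np.round(st['eef_pos'],4),'t',st['time_s'],'w',round(st['width'],4),'q',np.round(st['joint_positions'],1))
    print('travel cm (cur axes)',(R0.T@(np.array(pos)-st['eef_pos'])*100).round(2),'dr',np.degrees(Ro.from_matrix(R0.T@R).as_rotvec()).round(2))
    print('travel cm (after turn)',(R.T@(np.array(pos)-st['eef_pos'])*100).round(2))
E
python3 -c "
from h import *
plan([.518,-.2215,.25],down(10.1))"
```

```text
now [ 0.2301 -0.4992  0.2494] t 0.15 w 0.0856 q [-71.2   5.   78.6   0.   96.5  -5.9]
travel cm (cur axes) [ 3.777e+01 -1.317e+01 -3.000e-02] dr [-0.1   0.   14.64]
travel cm (after turn) [ 33.22 -22.29  -0.06]
```

Call:
{"api": "arm_command", "payload": {
  "commands": [
    {"dr": [0,0,7],"travel": [0,0,0],"fingers": 0.3},
    {"dr": [0,0,7],"travel": [0,0,0],"fingers": 0.3},
    {"dr": [0,0,0.6],"travel": [0,0,0],"fingers": 0.3},
    {"dr": [0,0,0],"travel": [3.3,-2.2,0],"fingers": 0.3},
    {"dr": [0,0,0],"travel": [3.3,-2.2,0],"fingers": 0.3},
    {"dr": [0,0,0],"travel": [3.3,-2.2,0],"fingers": 0.3},
    {"dr": [0,0,0],"travel": [3.3,-2.2,0],"fingers": 0.3},
    {"dr": [0,0,0],"travel": [3.3,-2.2,0],"fingers": 0.3}
  ]
}}

```text
time_s: 0.82
eef_pos: [0.3741, -0.3608, 0.2502]
orientation: [[0.984, 0.178, 0.0], [0.178, -0.984, 0.0], [0.0, -0.0, -1.0]]
wrist_force: [-0.0, 0.2, 0.5]
width: 0.0598
```

Call:
{"api": "arm_command", "payload": {
  "commands": [
    {"dr": [0,0,0],"travel": [3.3,-2.2,0],"fingers": 0.3},
    {"dr": [0,0,0],"travel": [3.3,-2.2,0],"fingers": 0.3},
    {"dr": [0,0,0],"travel": [3.3,-2.2,0],"fingers": 0.3},
    {"dr": [0,0,0],"travel": [3.3,-2.2,0],"fingers": 0.3},
    {"dr": [0,0,0],"travel": [3.3,-2.2,0],"fingers": 0.3},
    {"dr": [0,0,0],"travel": [0,0,0],"fingers": 0.3},
    {"dr": [0,0,0],"travel": [0,0,0],"fingers": 0.3}
  ]
}}

```text
time_s: 1.4
eef_pos: [0.5173, -0.2231, 0.2497]
orientation: [[0.983, 0.182, -0.001], [0.182, -0.983, 0.0], [-0.001, -0.001, -1.0]]
wrist_force: [-0.7, 0.3, 0.7]
width: 0.0597
```

```bash
python3 -c "
from h import *
c=snap('wrist','w1')
plan([.518,-.2215,.25],down(10.1))
P=cloud(c);z=P[...,2]
m=((z>.112)&(z<.124)).astype(np.uint8)
k,l,s,ce=cv2.connectedComponentsWithStats(m)
for i in range(1,k):
  if s[i,4]>60:
    q=P[l==i];(a,b,an)=cv2.minAreaRect((q[:,:2]*1000).astype(np.float32)); print(s[i,4],ce[i].round(),np.round(a,1),np.round(b,1),an,q[:,2].mean())
"
```

```text
now [ 0.5164 -0.2243  0.2498] t 1.45 w 0.0598 q [-29.2   6.7  76.7  -0.   96.6  50.4]
travel cm (cur axes) [ 0.21 -0.25 -0.02] dr [-0.    0.08  0.24]
travel cm (after turn) [ 0.21 -0.25 -0.02]
559 [104.  85.] [583.8 -26.1] [49.3 23.9] 24.307296752929688 0.11816035572529947
203 [ 85. 156.] [516.1  -9.1] [18.4 10. ] 29.191368103027344 0.11786103567733164
412 [318. 193.] [ 518.6 -220.7] [30.  11.9] 13.337352752685547 0.11780233914445293
464 [428. 193.] [ 537.1 -321.2] [30.  12.6] 12.826435089111328 0.11748082635022794
```

View pics/w1.png

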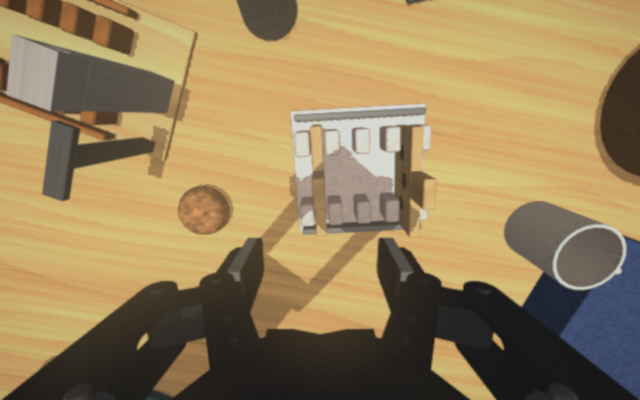

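```bash
python3 -c "
from h import *
plan([.5186,-.2207,.1],down(10.4))"
```

```text
now [ 0.5164 -0.2243  0.2498] t 1.45 w 0.0598 q [-29.2   6.7  76.7  -0.   96.6  50.4]
travel cm (cur axes) [ 0.3  -0.32 14.98] dr [-0.    0.08 -0.06]
travel cm (after turn) [ 0.28 -0.32 14.98]
```

Call:
{"api": "arm_command", "payload": {
  "commands": [
    {"dr": [0,0,0],"travel": [0.3,-0.3,3],"fingers": 0.3},
    {"dr": [0,0,0],"travel": [0,0,3],"fingers": 0.3},
    {"dr": [0,0,0],"travel": [0,0,3],"fingers": 0.3},
    {"dr": [0,0,0],"travel": [0,0,3],"fingers": 0.3},
    {"dr": [0,0,0],"travel": [0,0,2],"fingers": 0.3},
    {"dr": [0,0,0],"travel": [0,0,1],"fingers": 0.3},
    {"dr": [0,0,0],"travel": [0,0,0],"fingers": 0.3},
    {"dr": [0,0,0],"travel": [0,0,0],"fingers": 0.3}
  ]
}}

```text
time_s: 2.12
eef_pos: [0.5183, -0.2225, 0.1008]
orientation: [[0.985, 0.175, 0.0], [0.175, -0.985, -0.0], [0.0, 0.0, -1.0]]
wrist_force: [0.2, 0.2, 0.8]
width: 0.06
```

```bash
python3 -c "
from h import *
plan([.5186,-.2207,.1],down(10.4))"
```

```text
now [ 0.5183 -0.2225  0.1008] t 2.1167 w 0.06 q [-29.   11.1  88.9  -0.   79.9  50.9]
travel cm (cur axes) [ 0.06 -0.17  0.08] dr [ 0.03 -0.01 -0.32]
travel cm (after turn) [ 0.06 -0.17  0.08]
```

Call:
{"api": "arm_command", "payload": {
  "commands": [
    {"dr": [0,0,0],"travel": [0,-0.15,0.1],"fingers": 0.3},
    {"dr": [0,0,0],"travel": [0,0,0],"fingers": 1},
    {"dr": [0,0,0],"travel": [0,0,0],"fingers": 1},
    {"dr": [0,0,0],"travel": [0,0,0],"fingers": 1},
    {"dr": [0,0,0],"travel": [0,0,0],"fingers": 1},
    {"dr": [0,0,0],"travel": [0,0,0],"fingers": 1},
    {"dr": [0,0,0],"travel": [0,0,0],"fingers": 1},
    {"dr": [0,0,0],"travel": [0,0,0],"fingers": 1}
  ],
  "grip_force": 60
}}

```text
time_s: 2.78
eef_pos: [0.5189, -0.2209, 0.1003]
orientation: [[0.984, 0.176, 0.001], [0.176, -0.984, -0.002], [0.001, 0.003, -1.0]]
wrist_force: [-0.6, -3.2, 3.5]
width: 0.0113
```

Call:
{"api": "arm_command", "payload": {
  "commands": [
    {"dr": [0,0,0],"travel": [0,0,-1],"fingers": 1},
    {"dr": [0,0,0],"travel": [0,0,-2],"fingers": 1},
    {"dr": [0,0,0],"travel": [0,0,-3],"fingers": 1},
    {"dr": [0,0,0],"travel": [0,0,-3],"fingers": 1},
    {"dr": [0,0,0],"travel": [0,0,-3],"fingers": 1},
    {"dr": [0,0,0],"travel": [0,0,-3],"fingers": 1},
    {"dr": [0,0,0],"travel": [0,0,-3],"fingers": 1},
    {"dr": [0,0,0],"travel": [0,0,0],"fingers": 1}
  ]
}}

```text
time_s: 3.45
eef_pos: [0.5203, -0.2201, 0.2867]
orientation: [[0.984, 0.176, 0.011], [0.176, -0.984, -0.004], [0.01, 0.006, -1.0]]
wrist_force: [0.2, -0.3, -0.0]
width: 0.0113
```

```bash
python3 -c "
from h import *
c=snap('wrist','w2')
O=np.array([.6005,.098]);ya=np.array([.185,.983])
plan(list(O+.017*ya)+[.28],down(-10.6))"
```

```text
now [ 0.5197 -0.2198  0.2833] t 3.5 w 0.0115 q [-28.7   6.3  73.4   0.1  99.9  51.1]
travel cm (cur axes) [ 14.16 -31.45   0.32] dr [ 0.12 -0.38 20.75]
travel cm (after turn) [  2.1  -34.43   0.33]
```

View pics/w2.png

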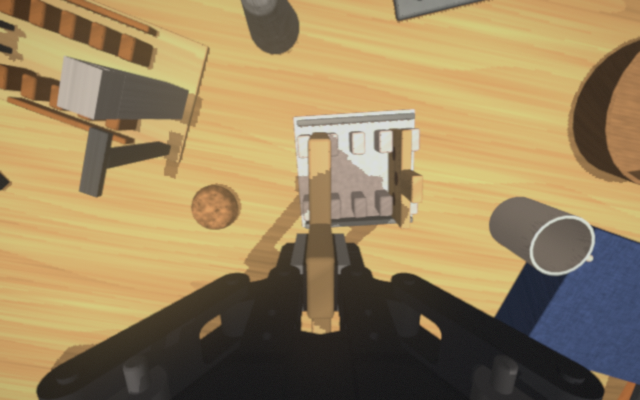

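Call:
{"api": "arm_command", "payload": {
  "commands": [
    {"dr": [0,0,7],"travel": [0,0,0],"fingers": 1},
    {"dr": [0,0,7],"travel": [0,0,0],"fingers": 1},
    {"dr": [0,0,6.7],"travel": [0,0,0],"fingers": 1},
    {"dr": [0,0,0],"travel": [0.2,-3.4,0],"fingers": 1},
    {"dr": [0,0,0],"travel": [0.2,-3.4,0],"fingers": 1},
    {"dr": [0,0,0],"travel": [0.2,-3.4,0],"fingers": 1},
    {"dr": [0,0,0],"travel": [0.2,-3.4,0],"fingers": 1},
    {"dr": [0,0,0],"travel": [0.2,-3.4,0],"fingers": 1}
  ]
}}

```text
time_s: 4.17
eef_pos: [0.5585, -0.0525, 0.2763]
orientation: [[0.983, -0.184, -0.005], [-0.184, -0.983, 0.002], [-0.006, -0.001, -1.0]]
wrist_force: [0.5, -0.4, -1.3]
width: 0.0112
```

Call:
{"api": "arm_command", "payload": {
  "commands": [
    {"dr": [0,0,0],"travel": [0.2,-3.4,0],"fingers": 1},
    {"dr": [0,0,0],"travel": [0.2,-3.4,0],"fingers": 1},
    {"dr": [0,0,0],"travel": [0.2,-3.4,0],"fingers": 1},
    {"dr": [0,0,0],"travel": [0.2,-3.4,0],"fingers": 1},
    {"dr": [0,0,0],"travel": [0.2,-3.4,0],"fingers": 1},
    {"dr": [0,0,0],"travel": [0,0,0],"fingers": 1},
    {"dr": [0,0,0],"travel": [0,0,0],"fingers": 1}
  ]
}}

```text
time_s: 4.75
eef_pos: [0.5994, 0.1128, 0.2759]
orientation: [[0.984, -0.18, -0.006], [-0.18, -0.984, -0.0], [-0.006, 0.001, -1.0]]
wrist_force: [-0.9, 0.1, -1.7]
width: 0.0113
```

```bash
python3 -c "
from h import *
c=snap('wrist','w3')
O=np.array([.6005,.098]);ya=np.array([.185,.983])
plan(list(O+.017*ya)+[.28],down(-10.6))
P=cloud(c);z=P[...,2]
m=((z>.0455)&(z<.051)).astype(np.uint8)
k,l,s,ce=cv2.connectedComponentsWithStats(m)
for i in range(1,k):
  if s[i,4]>60:
    q=P[l==i];(a,b,an)=cv2.minAreaRect((q[:,:2]*1000).astype(np.float32)); print(s[i,4],ce[i].round(),np.round(a,1),np.round(b,1),round(an,1),q[:,2].mean().round(4))
"
```

```text
now [0.5995 0.1113 0.2765] t 4.8 w 0.0115 q [  5.2  12.7  66.8  -0.  100.8 105.7]
travel cm (cur axes) [ 0.35 -0.41 -0.35] dr [0.09 0.29 0.12]
travel cm (after turn) [ 0.35 -0.41 -0.35]
174 [27. 39.] [805.4 407.9] [15.9 82.7] 56.4 0.0483
105 [161.  11.] [806.4 252.3] [ 7.6 41.8] 10.8 0.048
200 [503.  62.] [ 687.4 -117.2] [52.8 24.6] 7.7 0.0482
311 [274. 136.] [654.4 158.8] [16.8 27.5] 77.7 0.0478
294 [302. 136.] [648.1 125.2] [15.7 27.3] 78.4 0.0478
231 [332. 135.] [642.1  92. ] [15.5 27.3] 80.6 0.0478
312 [359. 137.] [636.   58.4] [16.8 27.1] 78.7 0.0479
310 [387. 137.] [629.4  25.4] [16.6 26. ] 79.7 0.0479
311 [624. 144.] [ 569.1 -260.4] [27.7 17.4] 10.1 0.0478
288 [597. 155.] [ 561.7 -227.4] [27.1 17.2] 12.5 0.0477
284 [569. 166.] [ 554.2 -194.6] [28. 17.] 16.6 0.0478
67 [417. 166.] [588.9  -6.6] [22.7 47.2] 41.9 0.0485
267 [277. 203.] [572.3 174.2] [16.7 27.1] 78.5 0.0478
236 [302. 203.] [566.5 141.4] [14.3 26.7] 78.4 0.0479
258 [356. 203.] [554.   74.1] [15.6 26.6] 80.6 0.0479
260 [382. 203.] [547.   40.8] [16.5 28.4] 81.6 0.0479
257 [633. 204.] [ 488.1 -279.8] [27.7 16.2] 10.5 0.0478
113 [333. 203.] [558.8 102.6] [ 6.6 25.6] 80.4 0.0477
248 [607. 214.] [ 480.  -247.3] [27.8 17.2] 13.3 0.0479
263 [581. 224.] [ 472.2 -214. ] [27.7 18. ] 15.2 0.0479
```

View pics/w3.png

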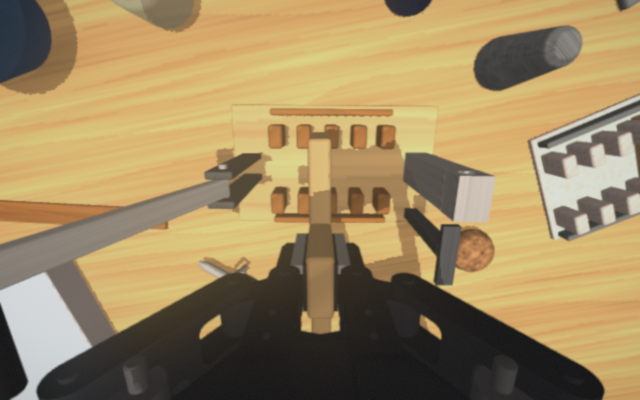

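Call:
{"api": "arm_command", "payload": {
  "commands": [
    {"dr": [0,0,0],"travel": [0.3,-0.3,0.5],"fingers": 1},
    {"dr": [0,0,0],"travel": [0,0,0],"fingers": 1},
    {"dr": [0,0,0],"travel": [0,0,0],"fingers": 1},
    {"dr": [0,0,0],"travel": [0,0,0],"fingers": 1},
    {"dr": [0,0,0],"travel": [0,0,0],"fingers": 1}
  ]
}}

```text
time_s: 5.22
eef_pos: [0.6039, 0.1123, 0.2745]
orientation: [[0.983, -0.185, 0.0], [-0.185, -0.983, -0.0], [0.0, 0.0, -1.0]]
wrist_force: [-0.6, 0.5, -1.0]
width: 0.0113
```

```bash
python3 -c "
from h import *
c=snap('wrist','w4')
P=cloud(c);z=P[...,2]; st=c['st']; R0=np.array(st['orientation'])
T=(P-st['eef_pos'])@R0
m=(abs(T[...,1])<.03)&(T[...,2]>.019)&(T[...,2]<.1)&(abs(T[...,0])<.065)
print('plate y range',[np.percentile(T[m][:,1],p).round(4) for p in (2,50,98)], T[m][:,0].min(),T[m][:,0].max(),m.sum())
for zz in (.021,.03):
  k=m&(abs(T[...,2]-zz)<.003); print(zz,k.sum(),T[k].mean(0),T[k].min(0),T[k].max(0))
m=((z>.0455)&(z<.051)).astype(np.uint8)
k,l,s,ce=cv2.connectedComponentsWithStats(m);C=[]
for i in range(1,k):
  if s[i,4]>60:
    q=P[l==i]; a,b,an=cv2.minAreaRect((q[:,:2]*1000).astype(np.float32))
    a=np.array(a)
    if 530<a[0]<670 and 0<a[1]<190 and min(b)>14.5: C.append(a)
C=np.array(C);print(C.round(1)); 
O=np.array([.6007,.0990]);ya=np.array([.184,.983])
plan(list(O+.017*ya)+[.2],down(-10.6))
"
```

```text
plate y range [np.float64(-0.0066), np.float64(-0.0009), np.float64(0.005)] -0.057222993642983416 0.05972632144010747 2398
0.021 2226 [ 0.02618048 -0.00078836  0.02229479] [-0.05722299 -0.00697869  0.01910209] [0.05962732 0.00580546 0.02399704]
0.03 19 [ 0.05957063 -0.0008967   0.03011613] [ 0.05917727 -0.00607173  0.02798589] [0.05972632 0.00379177 0.03269518]
[[654.7 158.7]
 [648.5 125.6]
 [635.7  58.3]
 [629.7  25.2]
 [572.5 174.4]
 [553.7  74.3]
 [547.3  40.6]]
now [0.604  0.1125 0.2746] t 5.2667 w 0.0113 q [  5.3  13.1  66.6  -0.  100.3 105.9]
travel cm (cur axes) [-0.08 -0.32  7.46] dr [-0.01 -0.03 -0.02]
travel cm (after turn) [-0.07 -0.32  7.46]
```

Call:
{"api": "arm_command", "payload": {
  "commands": [
    {"dr": [0,0,0],"travel": [0,-0.3,2],"fingers": 1},
    {"dr": [0,0,0],"travel": [0,0,3],"fingers": 1},
    {"dr": [0,0,0],"travel": [0,0,3],"fingers": 1},
    {"dr": [0,0,0],"travel": [0,0,2],"fingers": 1},
    {"dr": [0,0,0],"travel": [0,0,1.5],"fingers": 1},
    {"dr": [0,0,0],"travel": [0,0,0],"fingers": 1},
    {"dr": [0,0,0],"travel": [0,0,0],"fingers": 1},
    {"dr": [0,0,0],"travel": [0,0,0],"fingers": 1}
  ]
}}

```text
time_s: 5.93
eef_pos: [0.6053, 0.1159, 0.1611]
orientation: [[0.983, -0.184, 0.003], [-0.184, -0.983, 0.0], [0.003, -0.001, -1.0]]
wrist_force: [-0.2, -1.1, -0.6]
width: 0.0114
```

```bash
python3 -c "
from h import *
plan([.604,.1155,.1],down(-10.6))
"
```

```text
now [0.6053 0.1159 0.1611] t 5.9333 w 0.0114 q [  5.6  15.1  77.   -0.   87.7 106.2]
travel cm (cur axes) [-0.14  0.07  6.11] dr [-0.04 -0.16  0.03]
travel cm (after turn) [-0.12  0.07  6.11]
```

Call:
{"api": "arm_command", "payload": {
  "commands": [
    {"dr": [0,0,0],"travel": [-0.1,0.05,1],"fingers": 1},
    {"dr": [0,0,0],"travel": [0,0,1],"fingers": 1},
    {"dr": [0,0,0],"travel": [0,0,1],"fingers": 1},
    {"dr": [0,0,0],"travel": [0,0,1],"fingers": 1},
    {"dr": [0,0,0],"travel": [0,0,1],"fingers": 1},
    {"dr": [0,0,0],"travel": [0,0,0.8],"fingers": 1},
    {"dr": [0,0,0],"travel": [0,0,0],"fingers": 1},
    {"dr": [0,0,0],"travel": [0,0,0],"fingers": 1}
  ]
}}

```text
time_s: 6.6
eef_pos: [0.6032, 0.1157, 0.1006]
orientation: [[0.983, -0.183, -0.001], [-0.183, -0.983, -0.0], [-0.001, 0.0, -1.0]]
wrist_force: [0.0, -0.3, -2.0]
width: 0.0114
```

Call:
{"api": "arm_command", "payload": {
  "commands": [
    {"dr": [0,0,0],"travel": [0,0,0.2],"fingers": 1},
    {"dr": [0,0,0],"travel": [0,0,0.1],"fingers": 1},
    {"dr": [0,0,0],"travel": [0,0,0],"fingers": 1}
  ]
}}

```text
time_s: 6.85
eef_pos: [0.6038, 0.1157, 0.1001]
orientation: [[0.983, -0.183, 0.001], [-0.183, -0.983, -0.0], [0.001, -0.0, -1.0]]
wrist_force: [-1.3, -1.2, 5.7]
width: 0.011
```

Call:
{"api": "arm_command", "payload": {
  "commands": [
    {"dr": [0,0,0],"travel": [0,0,-0.1],"fingers": 0.4},
    {"dr": [0,0,0],"travel": [0,0,0],"fingers": 0.4},
    {"dr": [0,0,0],"travel": [0,0,0],"fingers": 0.4},
    {"dr": [0,0,0],"travel": [0,0,-2],"fingers": 0.4},
    {"dr": [0,0,0],"travel": [0,0,-3],"fingers": 0.4},
    {"dr": [0,0,0],"travel": [0,0,-3],"fingers": 0.4},
    {"dr": [0,0,0],"travel": [0,0,-3],"fingers": 0.4},
    {"dr": [0,0,0],"travel": [0,0,-3],"fingers": 0.4}
  ]
}}

```text
time_s: 7.52
eef_pos: [0.6032, 0.1157, 0.2402]
orientation: [[0.983, -0.183, -0.001], [-0.183, -0.983, -0.0], [-0.0, 0.0, -1.0]]
wrist_force: [0.1, -0.3, 0.2]
width: 0.0514
```

Call:
{"api": "arm_command", "payload": {
  "commands": [
    {"dr": [0,0,0],"travel": [0,0,-1],"fingers": 0.4},
    {"dr": [0,0,0],"travel": [0,0,0],"fingers": 0.4},
    {"dr": [0,0,0],"travel": [0,0,0],"fingers": 0.4}
  ]
}}

```text
time_s: 7.77
eef_pos: [0.6033, 0.1157, 0.2485]
orientation: [[0.983, -0.183, -0.0], [-0.183, -0.983, -0.0], [-0.0, 0.0, -1.0]]
wrist_force: [-0.9, -0.2, -0.2]
width: 0.051
```

```bash
python3 -c "
from h import *
c=snap('wrist','w5'); snap('side','s5')
P=cloud(c);z=P[...,2]
for lo,hi in ((.112,.124),(.073,.082)):
  m=((z>lo)&(z<hi)).astype(np.uint8)
  k,l,s,ce=cv2.connectedComponentsWithStats(m)
  for i in range(1,k):
    if s[i,4]>150:
      q=P[l==i];(a,b,an)=cv2.minAreaRect((q[:,:2]*1000).astype(np.float32)); print(s[i,4],ce[i].round(),np.round(a,1),np.round(b,1),round(an,1),q[:,2].mean().round(4))
plan([.5371,-.3212,.25],down(10.4))
"
```

```text
468 [597.  41.] [ 689.5 -131.9] [24.2 23.9] 70.1 0.1127
334 [453. 190.] [587.7  -6.3] [23.5 49.1] 43.5 0.1182
415 [319. 195.] [603.7 116.8] [11.2 30. ] 79.2 0.1178
403 [546.  54.] [ 689.8 -121. ] [23.9 44.4] 89.0 0.0775
539 [319. 150.] [639.4 109.7] [11.4 47. ] 79.4 0.0779
166 [436. 181.] [587.8  -6.2] [23.6 49. ] 43.1 0.0775
297 [319. 225.] [560.8 125. ] [11.1 31.7] 79.6 0.0779
now [0.6024 0.1156 0.246 ] t 7.8667 w 0.0515 q [  5.6  13.4  69.5  -0.   97.5 106.1]
travel cm (cur axes) [ 1.58 44.14 -0.34] dr [  0.03   0.3  -20.96]
travel cm (after turn) [-14.31  41.78  -0.4 ]
```

View pics/w5.png

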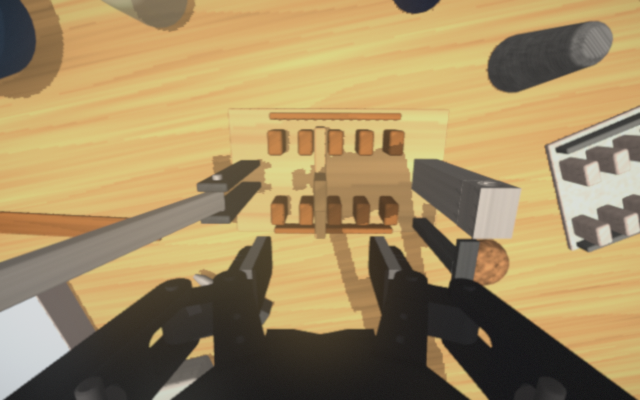

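View pics/s5.png

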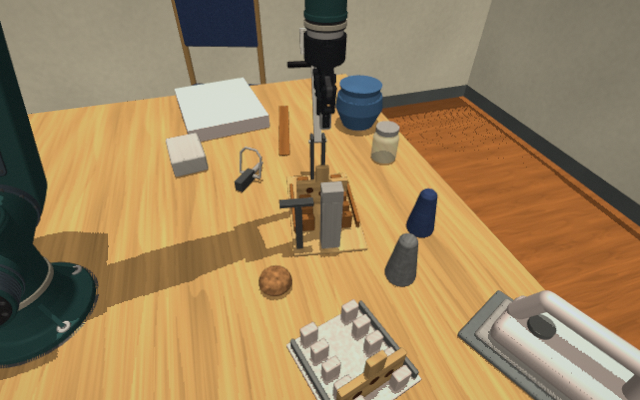

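Call:
{"api": "arm_command", "payload": {
  "commands": [
    {"dr": [0,0,-7],"travel": [0,0,0],"fingers": 0.4},
    {"dr": [0,0,-7],"travel": [0,0,0],"fingers": 0.4},
    {"dr": [0,0,-7],"travel": [0,0,0],"fingers": 0.4},
    {"dr": [0,0,0],"travel": [-1.3,3.8,0],"fingers": 0.4},
    {"dr": [0,0,0],"travel": [-1.3,3.8,0],"fingers": 0.4},
    {"dr": [0,0,0],"travel": [-1.3,3.8,0],"fingers": 0.4},
    {"dr": [0,0,0],"travel": [-1.3,3.8,0],"fingers": 0.4},
    {"dr": [0,0,0],"travel": [-1.3,3.8,0],"fingers": 0.4}
  ]
}}

```text
time_s: 8.53
eef_pos: [0.5724, -0.0842, 0.2461]
orientation: [[0.983, 0.182, -0.005], [0.182, -0.983, 0.001], [-0.005, -0.002, -1.0]]
wrist_force: [1.5, -0.1, 0.2]
width: 0.051
```

Call:
{"api": "arm_command", "payload": {
  "commands": [
    {"dr": [0,0,0],"travel": [-1.3,3.8,0],"fingers": 0.4},
    {"dr": [0,0,0],"travel": [-1.3,3.8,0],"fingers": 0.4},
    {"dr": [0,0,0],"travel": [-1.3,3.8,0],"fingers": 0.4},
    {"dr": [0,0,0],"travel": [-1.3,3.8,0],"fingers": 0.4},
    {"dr": [0,0,0],"travel": [-1.3,3.8,0],"fingers": 0.4},
    {"dr": [0,0,0],"travel": [-1.3,3.8,0],"fingers": 0.4},
    {"dr": [0,0,0],"travel": [0,0,0],"fingers": 0.4},
    {"dr": [0,0,0],"travel": [0,0,0],"fingers": 0.4}
  ]
}}

```text
time_s: 9.2
eef_pos: [0.5369, -0.3231, 0.2455]
orientation: [[0.984, 0.177, -0.005], [0.177, -0.984, 0.004], [-0.004, -0.004, -1.0]]
wrist_force: [-0.1, 0.0, -0.2]
width: 0.0511
```

Call:
{"api": "arm_command", "payload": {
  "commands": [
    {"dr": [0,0,0],"travel": [0,0,0],"fingers": 0.4},
    {"dr": [0,0,0],"travel": [0,0,0],"fingers": 0.4}
  ]
}}

```text
time_s: 9.37
eef_pos: [0.5385, -0.3199, 0.2479]
orientation: [[0.983, 0.183, -0.002], [0.183, -0.983, 0.002], [-0.001, -0.002, -1.0]]
wrist_force: [0.2, -0.7, -0.1]
width: 0.0515
```

```bash
python3 -c "
from h import *
c=snap('wrist','w6')
P=cloud(c);z=P[...,2]
for lo,hi in ((.112,.124),(.073,.082)):
  m=((z>lo)&(z<hi)).astype(np.uint8)
  k,l,s,ce=cv2.connectedComponentsWithStats(m)
  for i in range(1,k):
    if s[i,4]>150:
      q=P[l==i];(a,b,an)=cv2.minAreaRect((q[:,:2]*1000).astype(np.float32)); print(s[i,4],ce[i].round(),np.round(a,1),np.round(b,1),round(an,1),q[:,2].mean().round(4))
plan([.5371,-.3212,.1],down(10.4))
"
```

```text
416 [321. 197.] [ 537.1 -321.3] [30.3 12. ] 11.6 0.1178
201 [155.   8.] [ 672.4 -140.7] [ 7.7 33.9] 24.3 0.0774
367 [35. 95.] [577.  -30.1] [ 7.8 39.9] 86.7 0.0775
541 [319. 152.] [ 572.7 -312.6] [46.5 12. ] 13.7 0.078
169 [ 18. 153.] [517.6  -6.4] [21.5 11.5] 43.4 0.0775
289 [323. 226.] [ 494.5 -331.6] [31.4 11.9] 14.4 0.078
349 [474. 239.] [ 507.  -504.7] [29.1 76.5] 61.1 0.0777
440 [512. 268.] [ 485.4 -543.7] [36.8 71.6] 61.8 0.0776
now [ 0.5388 -0.3197  0.2485] t 9.4167 w 0.0511 q [-35.9  14.9  67.3   0.   97.9  43.6]
travel cm (cur axes) [-0.18  0.14 14.85] dr [-0.07  0.05  0.15]
travel cm (after turn) [-0.19  0.12 14.85]
```

Call:
{"api": "arm_command", "payload": {
  "commands": [
    {"dr": [0,0,-3],"travel": [-0.2,0.1,3],"fingers": 0.4},
    {"dr": [0,0,0],"travel": [0,0,3],"fingers": 0.4},
    {"dr": [0,0,0],"travel": [0,0,3],"fingers": 0.4},
    {"dr": [0,0,0],"travel": [0,0,3],"fingers": 0.4},
    {"dr": [0,0,0],"travel": [0,0,2],"fingers": 0.4},
    {"dr": [0,0,0],"travel": [0,0,0.8],"fingers": 0.4},
    {"dr": [0,0,0],"travel": [0,0,0],"fingers": 0.4},
    {"dr": [0,0,0],"travel": [0,0,0],"fingers": 0.4}
  ]
}}

```text
time_s: 10.08
eef_pos: [0.5374, -0.322, 0.1022]
orientation: [[0.972, 0.234, 0.001], [0.234, -0.972, -0.001], [0.001, 0.001, -1.0]]
wrist_force: [0.1, 0.1, -0.1]
width: 0.0514
```

```bash
python3 -c "
from h import *
plan([.5371,-.3213,.1],down(13.4))
"
```

```text
now [ 0.5374 -0.322   0.1022] t 10.0833 w 0.0514 q [-36.1  18.6  79.5   0.   81.8  40.4]
travel cm (cur axes) [-0.01 -0.08  0.22] dr [ 0.04 -0.04  0.12]
travel cm (after turn) [-0.01 -0.08  0.22]
```

Call:
{"api": "arm_command", "payload": {
  "commands": [
    {"dr": [0,0,0],"travel": [0,-0.1,0.2],"fingers": 0.4},
    {"dr": [0,0,0],"travel": [0,0,0],"fingers": 1},
    {"dr": [0,0,0],"travel": [0,0,0],"fingers": 1},
    {"dr": [0,0,0],"travel": [0,0,0],"fingers": 1},
    {"dr": [0,0,0],"travel": [0,0,0],"fingers": 1},
    {"dr": [0,0,0],"travel": [0,0,0],"fingers": 1},
    {"dr": [0,0,0],"travel": [0,0,0],"fingers": 1},
    {"dr": [0,0,0],"travel": [0,0,0],"fingers": 1}
  ],
  "grip_force": 60
}}

```text
time_s: 10.75
eef_pos: [0.5371, -0.3221, 0.1007]
orientation: [[0.973, 0.232, 0.002], [0.232, -0.973, -0.001], [0.002, 0.002, -1.0]]
wrist_force: [-0.5, 0.6, 5.2]
width: 0.0116
```

Call:
{"api": "arm_command", "payload": {
  "commands": [
    {"dr": [0,0,0],"travel": [0,0,-1],"fingers": 1},
    {"dr": [0,0,0],"travel": [0,0,-2],"fingers": 1},
    {"dr": [0,0,0],"travel": [0,0,-3],"fingers": 1},
    {"dr": [0,0,0],"travel": [0,0,-3],"fingers": 1},
    {"dr": [0,0,0],"travel": [0,0,-3],"fingers": 1},
    {"dr": [0,0,0],"travel": [0,0,-3],"fingers": 1},
    {"dr": [0,0,0],"travel": [0,0,-3],"fingers": 1},
    {"dr": [0,0,0],"travel": [0,0,0],"fingers": 1}
  ]
}}

```text
time_s: 11.42
eef_pos: [0.5379, -0.3228, 0.2874]
orientation: [[0.973, 0.232, 0.01], [0.232, -0.973, -0.007], [0.008, 0.01, -1.0]]
wrist_force: [0.4, -0.1, -0.2]
width: 0.011
```

```bash
python3 -c "
from h import *
O=np.array([.6009,.0988]);ya=np.array([.184,.983])
print(O-.017*ya)
plan(list(O-.017*ya)+[.28],down(-10.6))"
```

```text
[0.597772 0.082089]
now [ 0.5379 -0.3228  0.2874] t 11.4167 w 0.011 q [-36.1  14.3  63.6  -0.  101.3  40.4]
travel cm (cur axes) [ 15.22 -38.     0.5 ] dr [ 0.45 -0.56 24.03]
travel cm (after turn) [ -1.56 -40.9    0.74]
```

Call:
{"api": "arm_command", "payload": {
  "commands": [
    {"dr": [0,0,7],"travel": [0,0,0],"fingers": 1},
    {"dr": [0,0,7],"travel": [0,0,0],"fingers": 1},
    {"dr": [0,0,7],"travel": [0,0,0],"fingers": 1},
    {"dr": [0,0,3],"travel": [0,0,0],"fingers": 1},
    {"dr": [0,0,0],"travel": [-0.15,-4.1,0],"fingers": 1},
    {"dr": [0,0,0],"travel": [-0.15,-4.1,0],"fingers": 1},
    {"dr": [0,0,0],"travel": [-0.15,-4.1,0],"fingers": 1},
    {"dr": [0,0,0],"travel": [-0.15,-4.1,0],"fingers": 1}
  ]
}}

```text
time_s: 12.08
eef_pos: [0.56, -0.1578, 0.2775]
orientation: [[0.983, -0.185, -0.003], [-0.185, -0.983, 0.001], [-0.003, -0.001, -1.0]]
wrist_force: [2.2, 0.4, -0.7]
width: 0.0111
```

Call:
{"api": "arm_command", "payload": {
  "commands": [
    {"dr": [0,0,0],"travel": [-0.15,-4.1,0],"fingers": 1},
    {"dr": [0,0,0],"travel": [-0.15,-4.1,0],"fingers": 1},
    {"dr": [0,0,0],"travel": [-0.15,-4.1,0],"fingers": 1},
    {"dr": [0,0,0],"travel": [-0.15,-4.1,0],"fingers": 1},
    {"dr": [0,0,0],"travel": [-0.15,-4.1,0],"fingers": 1},
    {"dr": [0,0,0],"travel": [-0.15,-4.0,0],"fingers": 1},
    {"dr": [0,0,0],"travel": [0,0,0],"fingers": 1},
    {"dr": [0,0,0],"travel": [0,0,0],"fingers": 1}
  ]
}}

```text
time_s: 12.75
eef_pos: [0.5961, 0.0854, 0.2774]
orientation: [[0.984, -0.179, -0.003], [-0.179, -0.984, -0.001], [-0.003, 0.001, -1.0]]
wrist_force: [-0.9, -0.3, -0.9]
width: 0.0113
```

Call:
{"api": "arm_command", "payload": {
  "commands": [
    {"dr": [0,0,0],"travel": [0,0,0],"fingers": 1},
    {"dr": [0,0,0],"travel": [0,0,0],"fingers": 1},
    {"dr": [0,0,0],"travel": [0,0,0],"fingers": 1}
  ]
}}

```text
time_s: 13.0
eef_pos: [0.5966, 0.0816, 0.279]
orientation: [[0.983, -0.186, -0.001], [-0.186, -0.983, -0.0], [-0.001, 0.001, -1.0]]
wrist_force: [0.5, -0.8, -1.4]
width: 0.0115
```

```bash
python3 -c "
from h import *
c=snap('wrist','w7')
plan([.5978,.0821,.16],down(-10.6))"
```

```text
now [0.5966 0.0816 0.2791] t 13.05 w 0.0115 q [  2.4  11.5  67.9  -0.  100.6 103.1]
travel cm (cur axes) [ 0.11 -0.07 11.91] dr [ 0.02  0.02 -0.09]
travel cm (after turn) [ 0.1  -0.07 11.91]
```

View pics/w7.png

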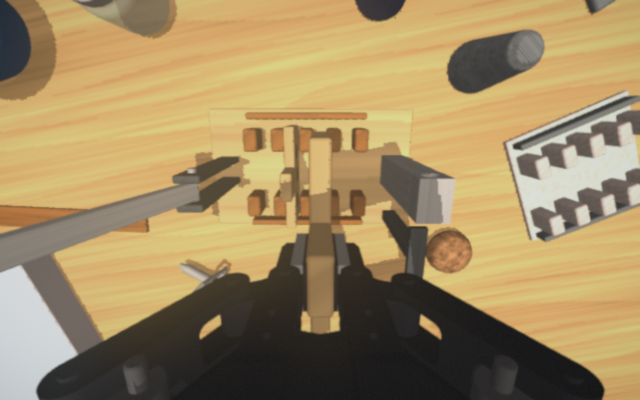

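```bash
python3 -c "
from h import *
for n in ('w7','w6','w5'):
  c=load(n)
  z=c['range_z'];v,u=np.mgrid[0:400,0:640];s=slopes(c,np.c_[u.ravel(),v.ravel()]);M=np.array(c['mount'])
  T=(np.c_[s,np.ones(len(s))]*z.reshape(-1,1))@M[:3,:3].T+M[:3,3]
  print(n,c['st']['width'])
  for lo in np.arange(-.09,.03,.01):
    k=(T[:,2]>lo)&(T[:,2]<lo+.01)&(z.ravel()>0)&(abs(T[:,1])<.12)
    if k.sum(): print(lo.round(2),k.sum(),T[k,1].min().round(4),T[k,1].max().round(4))
"
```

```text
w7 0.011509375088245677
-0.09 2240 -0.0199 0.019
-0.08 12779 -0.0648 0.0643
-0.07 12863 -0.0643 0.0633
-0.06 9756 -0.0578 0.0565
-0.05 4538 -0.0518 0.0509
-0.04 5479 -0.0442 0.0433
-0.03 1579 -0.0373 0.0368
-0.02 2638 -0.0197 0.0186
-0.01 779 -0.0198 0.0186
-0.0 641 -0.0198 0.0186
0.01 277 -0.0186 0.0174
0.02 2284 -0.0067 0.0053
w6 0.05150356677700971
-0.09 2328 -0.0207 0.0204
-0.08 12380 -0.0681 0.0681
-0.07 12594 -0.0663 0.0661
-0.06 8541 -0.0638 0.0636
-0.05 5627 -0.0617 0.0611
-0.04 5188 -0.0594 0.059
-0.03 1235 -0.0545 0.0522
-0.02 973 -0.0391 0.0389
-0.01 877 -0.0392 0.0391
-0.0 693 -0.039 0.0389
0.01 176 -0.0326 0.0318
w5 0.050968253699635965
-0.09 2289 -0.0209 0.0202
-0.08 12462 -0.0682 0.0674
-0.07 12514 -0.0665 0.0658
-0.06 8542 -0.0634 0.063
-0.05 5654 -0.0613 0.0602
-0.04 5208 -0.0597 0.0592
-0.03 1227 -0.0531 0.0528
-0.02 984 -0.0397 0.0387
-0.01 868 -0.0393 0.0388
-0.0 688 -0.1198 0.0388
0.01 610 -0.12 0.0316
0.02 578 -0.12 -0.1135
```

Call:
{"api": "arm_command", "payload": {
  "commands": [
    {"dr": [0,0,0],"travel": [0.1,-0.05,3],"fingers": 1},
    {"dr": [0,0,0],"travel": [0,0,3],"fingers": 1},
    {"dr": [0,0,0],"travel": [0,0,3],"fingers": 1},
    {"dr": [0,0,0],"travel": [0,0,2],"fingers": 1},
    {"dr": [0,0,0],"travel": [0,0,1],"fingers": 1},
    {"dr": [0,0,0],"travel": [0,0,0],"fingers": 1},
    {"dr": [0,0,0],"travel": [0,0,0],"fingers": 1},
    {"dr": [0,0,0],"travel": [0,0,0],"fingers": 1}
  ]
}}

```text
time_s: 13.72
eef_pos: [0.599, 0.0831, 0.1617]
orientation: [[0.983, -0.184, 0.004], [-0.184, -0.983, 0.0], [0.004, -0.001, -1.0]]
wrist_force: [-0.3, -0.6, -1.3]
width: 0.011
```

```bash
python3 -c "
from h import *
plan([.5978,.0821,.1],down(-10.6))"
```

```text
now [0.599  0.0831 0.1617] t 13.7167 w 0.011 q [  2.5  13.6  78.8  -0.   87.4 103.1]
travel cm (cur axes) [-0.13  0.13  6.17] dr [-0.05 -0.23  0.01]
travel cm (after turn) [-0.1   0.12  6.17]
```

Call:
{"api": "arm_command", "payload": {
  "commands": [
    {"dr": [0,0,0],"travel": [-0.1,0.1,1],"fingers": 1},
    {"dr": [0,0,0],"travel": [0,0,1],"fingers": 1},
    {"dr": [0,0,0],"travel": [0,0,1],"fingers": 1},
    {"dr": [0,0,0],"travel": [0,0,1],"fingers": 1},
    {"dr": [0,0,0],"travel": [0,0,1],"fingers": 1},
    {"dr": [0,0,0],"travel": [0,0,0.8],"fingers": 1},
    {"dr": [0,0,0],"travel": [0,0,0.2],"fingers": 1},
    {"dr": [0,0,0],"travel": [0,0,0],"fingers": 1}
  ]
}}

```text
time_s: 14.38
eef_pos: [0.5959, 0.0829, 0.1004]
orientation: [[0.983, -0.183, -0.002], [-0.183, -0.983, 0.0], [-0.002, 0.0, -1.0]]
wrist_force: [-4.8, 0.7, 7.3]
width: 0.0113
```

Call:
{"api": "arm_command", "payload": {
  "commands": [
    {"dr": [0,0,0],"travel": [0,0,0.1],"fingers": 1},
    {"dr": [0,0,0],"travel": [0,0,0],"fingers": 1}
  ]
}}

```text
time_s: 14.55
eef_pos: [0.5959, 0.0829, 0.1004]
orientation: [[0.983, -0.183, -0.001], [-0.183, -0.983, 0.0], [-0.001, 0.0, -1.0]]
wrist_force: [-6.0, 0.8, 10.2]
width: 0.0115
```

Call:
{"api": "arm_command", "payload": {
  "commands": [
    {"dr": [0,0,0],"travel": [0,0,-0.15],"fingers": 0.77},
    {"dr": [0,0,0],"travel": [0,0,0],"fingers": 0.77},
    {"dr": [0,0,0],"travel": [0,0,0],"fingers": 0.77},
    {"dr": [0,0,0],"travel": [0,0,0],"fingers": 0.77},
    {"dr": [0,0,0],"travel": [0,0,0],"fingers": 0.77}
  ]
}}

```text
time_s: 14.97
eef_pos: [0.5965, 0.0826, 0.0992]
orientation: [[0.983, -0.183, -0.001], [-0.183, -0.983, -0.0], [-0.001, 0.0, -1.0]]
wrist_force: [0.2, -0.9, 0.7]
width: 0.0198
```

Call:
{"api": "arm_command", "payload": {
  "commands": [
    {"dr": [0,0,0],"travel": [0,0,-1],"fingers": 0.77},
    {"dr": [0,0,0],"travel": [0,0,-1],"fingers": 0.77},
    {"dr": [0,0,0],"travel": [0,0,-2],"fingers": 0.77},
    {"dr": [0,0,0],"travel": [0,0,-3],"fingers": 0.77},
    {"dr": [0,0,0],"travel": [0,0,-4],"fingers": 0.5},
    {"dr": [0,0,0],"travel": [0,0,-4],"fingers": 0.5},
    {"dr": [0,0,0],"travel": [0,0,0],"fingers": 0.5},
    {"dr": [0,0,0],"travel": [0,0,0],"fingers": 0.5}
  ]
}}

```text
time_s: 15.63
eef_pos: [0.5984, 0.0828, 0.2559]
orientation: [[0.983, -0.183, 0.011], [-0.183, -0.983, 0.0], [0.011, -0.002, -1.0]]
wrist_force: [-0.0, 0.2, -0.1]
width: 0.0428
```

```bash
python3 -c "
from h import *
c=snap('wrist','w8')
P=cloud(c);z=P[...,2]
for lo,hi in ((.112,.124),(.073,.082)):
  m=((z>lo)&(z<hi)).astype(np.uint8)
  k,l,s,ce=cv2.connectedComponentsWithStats(m)
  for i in range(1,k):
    if s[i,4]>150:
      q=P[l==i];(a,b,an)=cv2.minAreaRect((q[:,:2]*1000).astype(np.float32)); print(s[i,4],ce[i].round(),np.round(a,1),np.round(b,1),round(an,1),q[:,2].mean().round(4))
c=snap('side','s8')
cv2.imwrite('pics/s8z.png',cv2.resize(c['color'][100:290,200:420],None,fx=3,fy=3,interpolation=3))
c=snap('scene','c8')
cv2.imwrite('pics/c8z.png',cv2.resize(c['color'][90:290,270:490],None,fx=3,fy=3,interpolation=3))
"
```

```text
412 [550.  47.] [ 689.5 -132.5] [24.2 23.5] 0.4 0.1126
248 [416. 189.] [587.8  -5.9] [22.8 48.4] 43.4 0.118
410 [285. 196.] [604.  116.6] [12.3 29.5] 79.3 0.1176
400 [320. 197.] [596.7  83.7] [11.5 29.5] 79.7 0.1178
302 [93.  5.] [808.1 262.6] [40.1  8.4] 82.0 0.0764
368 [506.  61.] [ 688.8 -122.1] [45.  26.4] 4.8 0.0774
535 [288. 153.] [635.2 110.7] [12.3 55.6] 79.6 0.0779
481 [320. 153.] [632.6  77.2] [10.7 44.7] 79.7 0.0781
331 [290. 223.] [566.9 123.3] [11.5 44.2] 77.8 0.0779
293 [320. 226.] [553.5  91.7] [11.3 31.9] 79.3 0.0779
```

View pics/w8.png

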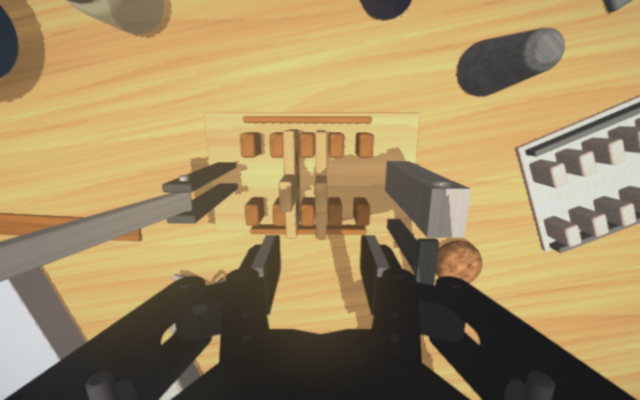

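View pics/s8z.png

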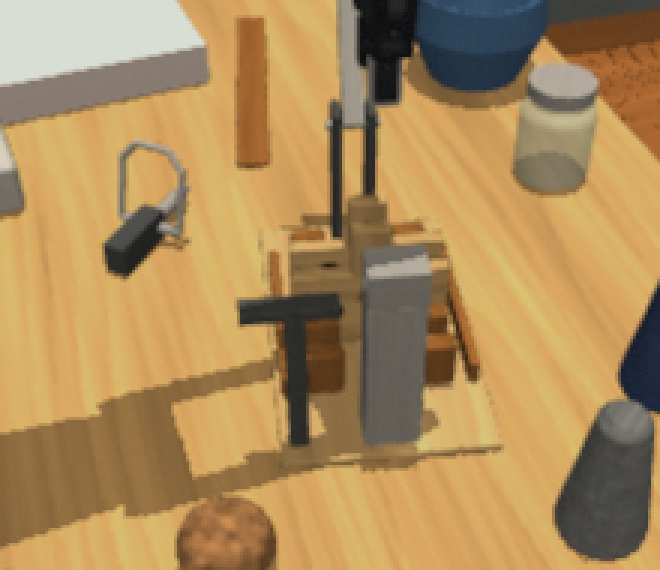

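View pics/c8z.png

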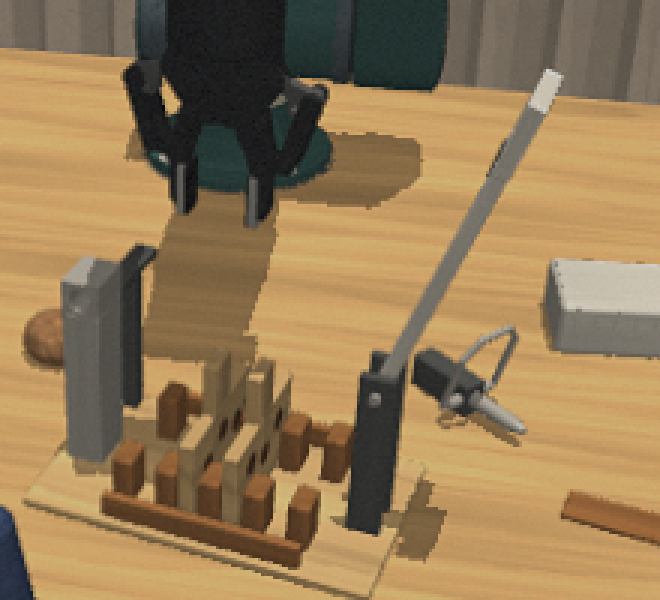

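```bash
cat >> h.py <<'E'
RO=np.array([.6009,.0988,0]); RY=-10.6
def rackR():
    c,s=np.cos(np.radians(RY)),np.sin(np.radians(RY)); return np.array([[c,-s,0],[s,c,0],[0,0,1.]])
def torack(P): return (P-RO)@rackR()
def toworld(p): return RO+np.array(p)@rackR().T
E
python3 -c "
from h import *
for n in ('c8','s8','side0','scene0'):
  Q=torack(cloud(load(n)))
  k=(abs(Q[...,0])<.013)&(Q[...,1]>.09)&(Q[...,1]<.3)&(Q[...,2]>.16)&(Q[...,2]<.30)
  q=Q[k]; th=np.degrees(np.arctan2(q[:,2]-.128,-(q[:,1]-.106))); print(n,k.sum(),np.median(th),q[:,0].mean())
  k=(Q[...,0]<-.015)&(Q[...,0]>-.07)&(Q[...,1]>.1)&(Q[...,1]<.3)&(Q[...,2]>.22)&(Q[...,2]<.33)
  q=Q[k]; r=np.hypot(q[:,2]-.128,q[:,1]-.106); k2=r<.188; 
  if k2.sum(): print('  stub',k2.sum(),q[k2].mean(0).round(4),q[k2].min(0).round(3),q[k2].max(0).round(3),r[k2].mean())
"
```

```text
c8 424 108.67297335383589 0.007869614682222335
  stub 8 [-0.0393  0.1574  0.2976] [-0.055  0.156  0.295] [-0.023  0.158  0.299] 0.17717305972886754
s8 295 105.15708088723187 -0.0048505220601741
  stub 125 [-0.0417  0.1582  0.2945] [-0.062  0.154  0.286] [-0.018  0.167  0.3  ] 0.17449507204097192
side0 544 106.0087281414888 -0.0018578617119812092
  stub 148 [-0.0382  0.1583  0.2946] [-0.062  0.154  0.285] [-0.015  0.167  0.301] 0.17465212896701598
scene0 420 108.66420934491285 0.007869528661918403
  stub 8 [-0.0392  0.1574  0.2976] [-0.056  0.157  0.296] [-0.024  0.158  0.299] 0.17718129882163738
```

```bash
cat >> h.py <<'E'
def tilt(a,yaw=RY): return down(yaw)@Ro.from_euler('y',a,degrees=True).as_matrix()
E
python3 -c "
from h import *
g=toworld([-.046,.1615,.294]);R=tilt(30); pre=g-R[:,2]*.08
print(g,pre)
plan(pre,down(RY))"
```

```text
[0.58539312 0.26600582 0.294     ] [0.5460757  0.27336388 0.36328203]
now [0.596  0.0826 0.2487] t 15.7833 w 0.0427 q [  2.5  11.7  71.1  -0.   97.3 103.1]
travel cm (cur axes) [ -8.43 -17.83 -11.45] dr [0.03 0.12 0.04]
travel cm (after turn) [ -8.42 -17.83 -11.46]
```

Call:
{"api": "arm_command", "payload": {
  "commands": [
    {"dr": [0,0,0],"travel": [-2.8,0,-2.9],"fingers": 0.45},
    {"dr": [0,0,0],"travel": [-2.8,0,-2.9],"fingers": 0.45},
    {"dr": [0,0,0],"travel": [-2.8,0,-2.9],"fingers": 0.45},
    {"dr": [0,0,0],"travel": [0,-3.6,-2.8],"fingers": 0.45},
    {"dr": [0,0,0],"travel": [0,-3.6,0],"fingers": 0.45},
    {"dr": [0,0,0],"travel": [0,-3.6,0],"fingers": 0.45},
    {"dr": [0,0,0],"travel": [0,-3.6,0],"fingers": 0.45},
    {"dr": [0,0,0],"travel": [0,-3.4,0],"fingers": 0.45}
  ]
}}

```text
time_s: 16.45
eef_pos: [0.5457, 0.2717, 0.3602]
orientation: [[0.983, -0.183, -0.003], [-0.183, -0.983, -0.001], [-0.003, 0.002, -1.0]]
wrist_force: [0.2, -0.2, -0.2]
width: 0.0468
```

Call:
{"api": "arm_command", "payload": {
  "commands": [
    {"dr": [0,6,0],"travel": [0,0,0],"fingers": 0.45},
    {"dr": [0,6,0],"travel": [0,0,0],"fingers": 0.45},
    {"dr": [0,6,0],"travel": [0,0,0],"fingers": 0.45},
    {"dr": [0,6,0],"travel": [0,0,0],"fingers": 0.45},
    {"dr": [0,6,0],"travel": [0,0,0],"fingers": 0.45},
    {"dr": [0,0,0],"travel": [0,0,0],"fingers": 0.45},
    {"dr": [0,0,0],"travel": [0,0,0],"fingers": 0.45},
    {"dr": [0,0,0],"travel": [0,0,0],"fingers": 0.45}
  ],
  "grip_force": 30
}}

```text
time_s: 17.12
eef_pos: [0.5464, 0.27, 0.3618]
orientation: [[0.853, -0.183, 0.489], [-0.159, -0.983, -0.092], [0.498, 0.001, -0.867]]
wrist_force: [-0.5, 0.6, -0.2]
width: 0.0469
```

```bash
python3 -c "
from h import *
g=toworld([-.046,.1615,.294]);R=tilt(30)
plan(g,R)
c=snap('wrist','w9')
Q=torack(cloud(c))
k=(Q[...,0]<-.015)&(Q[...,0]>-.07)&(Q[...,1]>.1)&(Q[...,1]<.3)&(Q[...,2]>.22)&(Q[...,2]<.33)
q=Q[k]; r=np.hypot(q[:,2]-.128,q[:,1]-.106); k2=r<.188; 
print('  stub',k2.sum(),q[k2].mean(0).round(4),q[k2].min(0).round(3),q[k2].max(0).round(3),r[k2].mean())
"
```

```text
now [0.5464 0.27   0.3618] t 17.1167 w 0.0469 q [ 30.4  -2.1  77.8 -19.3  81.4 130. ]
travel cm (cur axes) [ 0.01 -0.33  7.83] dr [0.02 0.13 0.05]
travel cm (after turn) [-0.01 -0.33  7.83]
  stub 1070 [-0.0415  0.1637  0.2989] [-0.062  0.158  0.29 ] [-0.015  0.171  0.302] 0.18043370722590313
```

View pics/w9.png

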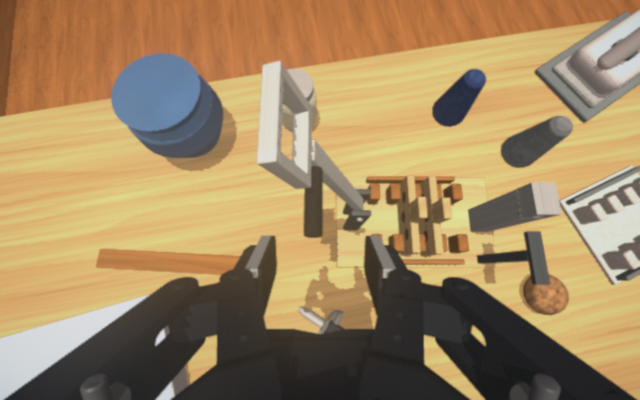

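Call:
{"api": "arm_command", "payload": {
  "commands": [
    {"dr": [0,0,0],"travel": [0,-0.5,2],"fingers": 0.45},
    {"dr": [0,0,0],"travel": [0,0,2],"fingers": 0.45},
    {"dr": [0,0,0],"travel": [0,0,2],"fingers": 0.45},
    {"dr": [0,0,0],"travel": [0,0,1.8],"fingers": 0.45},
    {"dr": [0,0,0],"travel": [0,0,0],"fingers": 0.45},
    {"dr": [0,0,0],"travel": [0,0,0],"fingers": 0.45},
    {"dr": [0,0,0],"travel": [0,0,0],"fingers": 0.45}
  ]
}}

```text
time_s: 17.75
eef_pos: [0.5863, 0.2677, 0.2965]
orientation: [[0.85, -0.184, 0.493], [-0.16, -0.983, -0.091], [0.501, -0.001, -0.865]]
wrist_force: [-0.5, 0.3, -0.2]
width: 0.0468
```

Call:
{"api": "arm_command", "payload": {
  "commands": [
    {"dr": [0,0,0],"travel": [0,0,0],"fingers": 1},
    {"dr": [0,0,0],"travel": [0,0,0],"fingers": 1},
    {"dr": [0,0,0],"travel": [0,0,0],"fingers": 1},
    {"dr": [0,0,0],"travel": [0,0,0],"fingers": 1},
    {"dr": [0,0,0],"travel": [0,0,0],"fingers": 1},
    {"dr": [0,0,0],"travel": [0,0,0],"fingers": 1}
  ]
}}

```text
time_s: 18.25
eef_pos: [0.5855, 0.2682, 0.2966]
orientation: [[0.85, -0.183, 0.494], [-0.159, -0.983, -0.09], [0.502, -0.002, -0.865]]
wrist_force: [-2.0, 1.2, 5.1]
width: 0.0131
```

```bash
python3 -c "
from h import *
st=robot.get_state(); p=torack(st['eef_pos']); print(p, st['width'], st['wrist_force'], np.degrees(np.arctan2(p[2]-.128,.106-p[1])), np.hypot(p[2]-.128,.106-p[1]))
R=np.array(st['orientation'])
prev=p
th0=np.arctan2(p[2]-.128,.106-p[1])
for th in np.linspace(th0,0,14)[1:]:
  n=np.array([p[0],.106-.175*np.cos(th),.128+.175*np.sin(th)])
  print(round(np.degrees(th),1),n.round(4),(R.T@rackR()@(n-prev)*100).round(2)); prev=n
"
```

```text
[-0.04634572  0.16368319  0.29664742] 0.013083116349363917 [-1.9764689   1.16439252  5.12518243] 108.88244295325222 0.17823944725893556
100.5 [-0.0463  0.1379  0.3001] [ 0.17  2.58 -0.3 ]
92.1 [-0.0463  0.1125  0.3029] [ 0.14  2.54 -0.25]
83.8 [-0.0463  0.087   0.302 ] [-0.05  2.55  0.07]
75.4 [-0.0463  0.0618  0.2973] [-0.23  2.51  0.39]
67.0 [-0.0463  0.0376  0.2891] [-0.41  2.42  0.71]
58.6 [-0.0463  0.0149  0.2774] [-0.59  2.28  1.  ]
50.3 [-0.0463 -0.0059  0.2626] [-0.75  2.08  1.28]
41.9 [-0.0463 -0.0243  0.2448] [-0.89  1.84  1.53]
33.5 [-0.0463 -0.0399  0.2246] [-1.02  1.57  1.75]
25.1 [-0.0463 -0.0524  0.2023] [-1.12  1.26  1.92]
16.8 [-0.0463 -0.0616  0.1784] [-1.2   0.92  2.06]
8.4 [-0.0463 -0.0671  0.1535] [-1.25  0.56  2.16]
0.0 [-0.0463 -0.069   0.128 ] [-1.28  0.19  2.2 ]
```

Call:
{"api": "arm_command", "payload": {
  "commands": [
    {"dr": [0,0,0],"travel": [0.1,1.3,-0.05],"fingers": 1},
    {"dr": [0,0,0],"travel": [0.1,1.3,-0.05],"fingers": 1},
    {"dr": [0,0,0],"travel": [0.1,1.3,-0.1],"fingers": 1},
    {"dr": [0,0,0],"travel": [0,1.25,-0.1],"fingers": 1},
    {"dr": [0,0,0],"travel": [0,1.3,0],"fingers": 1},
    {"dr": [0,0,0],"travel": [-0.05,1.25,0.1],"fingers": 1},
    {"dr": [0,0,0],"travel": [-0.1,1.25,0.2],"fingers": 1},
    {"dr": [0,0,0],"travel": [-0.1,1.25,0.2],"fingers": 1}
  ]
}}

```text
time_s: 18.92
eef_pos: [0.5667, 0.1683, 0.2969]
orientation: [[0.85, -0.182, 0.494], [-0.16, -0.983, -0.087], [0.501, -0.005, -0.865]]
wrist_force: [-10.9, 2.1, 8.3]
width: 0.0129
```

Call:
{"api": "arm_command", "payload": {
  "commands": [
    {"dr": [0,0,0],"travel": [-0.2,1.2,0.3],"fingers": 1},
    {"dr": [0,0,0],"travel": [-0.2,1.2,0.4],"fingers": 1},
    {"dr": [0,0,0],"travel": [-0.3,1.1,0.5],"fingers": 1},
    {"dr": [0,0,0],"travel": [-0.3,1.1,0.5],"fingers": 1},
    {"dr": [0,0,0],"travel": [0,0,0],"fingers": 1},
    {"dr": [0,0,0],"travel": [0,0,0],"fingers": 1}
  ]
}}

```text
time_s: 19.42
eef_pos: [0.5575, 0.1204, 0.2737]
orientation: [[0.853, -0.186, 0.489], [-0.16, -0.983, -0.094], [0.498, 0.002, -0.867]]
wrist_force: [-9.6, -3.1, 5.5]
width: 0.013
```

```bash
cat > arc.py <<'E'
from h import *
st=robot.get_state(); p=torack(st['eef_pos']); print(p, st['width'], st['wrist_force'], np.degrees(np.arctan2(p[2]-.128,.106-p[1])), np.hypot(p[2]-.128,.106-p[1]))
R=np.array(st['orientation'])
prev=p
th0=np.arctan2(p[2]-.128,.106-p[1])
for th in np.linspace(th0,0,14)[1:]:
  n=np.array([p[0],.106-.175*np.cos(th),.128+.175*np.sin(th)])
  print(round(np.degrees(th),1),n.round(4),(R.T@rackR()@(n-prev)*100).round(2)); prev=n
E
python3 arc.py
```

```text
[-0.04660427  0.01322229  0.27371658] 0.013038388087679376 [-9.55298005 -3.06930384  5.54112846] 57.51510153889838 0.1727455485442852
53.1 [-0.0466  0.0009  0.2679] [-0.29  1.23  0.51]
48.7 [-0.0466 -0.0096  0.2594] [-0.42  1.05  0.74]
44.2 [-0.0466 -0.0194  0.2501] [-0.46  0.98  0.81]
39.8 [-0.0466 -0.0284  0.2401] [-0.5   0.9   0.87]
35.4 [-0.0466 -0.0367  0.2294] [-0.53  0.82  0.93]
31.0 [-0.0466 -0.0441  0.2181] [-0.56  0.74  0.98]
26.5 [-0.0466 -0.0506  0.2062] [-0.59  0.65  1.03]
22.1 [-0.0466 -0.0561  0.1939] [-0.61  0.55  1.07]
17.7 [-0.0466 -0.0607  0.1812] [-0.63  0.46  1.1 ]
13.3 [-0.0466 -0.0643  0.1682] [-0.65  0.36  1.13]
8.8 [-0.0466 -0.0669  0.1549] [-0.66  0.26  1.15]
4.4 [-0.0466 -0.0685  0.1415] [-0.67  0.15  1.16]
0.0 [-0.0466 -0.069   0.128 ] [-0.67  0.05  1.17]
```

Call:
{"api": "arm_command", "payload": {
  "commands": [
    {"dr": [0,0,0],"travel": [-0.3,1.1,0.55],"fingers": 1},
    {"dr": [0,0,0],"travel": [-0.4,1.05,0.75],"fingers": 1},
    {"dr": [0,0,0],"travel": [-0.5,1,0.8],"fingers": 1},
    {"dr": [0,0,0],"travel": [-0.5,0.9,0.9],"fingers": 1},
    {"dr": [0,0,0],"travel": [-0.5,0.8,0.9],"fingers": 1},
    {"dr": [0,0,0],"travel": [-0.6,0.75,1],"fingers": 1},
    {"dr": [0,0,0],"travel": [-0.6,0.65,1],"fingers": 1},
    {"dr": [0,0,0],"travel": [0,0,0],"fingers": 1}
  ]
}}

```text
time_s: 20.08
eef_pos: [0.5457, 0.0588, 0.2018]
orientation: [[0.854, -0.185, 0.486], [-0.159, -0.983, -0.094], [0.495, 0.003, -0.869]]
wrist_force: [-5.0, -2.1, 0.9]
width: 0.0129
```

```bash
python3 arc.py; python3 -c "
from h import *
snap('wrist','w10');snap('side','s10')"
```

```text
[-0.04686613 -0.04946473  0.20182075] 0.012925906873614858 [-4.99613982 -2.10351198  0.85284579] 25.40020248545176 0.17210109092987644
23.4 [-0.0469 -0.0546  0.1976] [-0.21  0.51  0.37]
21.5 [-0.0469 -0.0568  0.1921] [-0.27  0.23  0.48]
19.5 [-0.0469 -0.0589  0.1865] [-0.28  0.21  0.49]
17.6 [-0.0469 -0.0608  0.1809] [-0.28  0.19  0.49]
15.6 [-0.0469 -0.0625  0.1752] [-0.28  0.17  0.5 ]
13.7 [-0.0469 -0.064   0.1694] [-0.29  0.15  0.5 ]
11.7 [-0.0469 -0.0653  0.1636] [-0.29  0.13  0.51]
9.8 [-0.0469 -0.0665  0.1577] [-0.29  0.11  0.51]
7.8 [-0.0469 -0.0674  0.1518] [-0.29  0.09  0.51]
5.9 [-0.0469 -0.0681  0.1459] [-0.29  0.07  0.52]
3.9 [-0.0469 -0.0686  0.1399] [-0.29  0.05  0.52]
2.0 [-0.0469 -0.0689  0.134 ] [-0.29  0.03  0.52]
0.0 [-0.0469 -0.069   0.128 ] [-0.3   0.01  0.52]
```

View pics/w10.png

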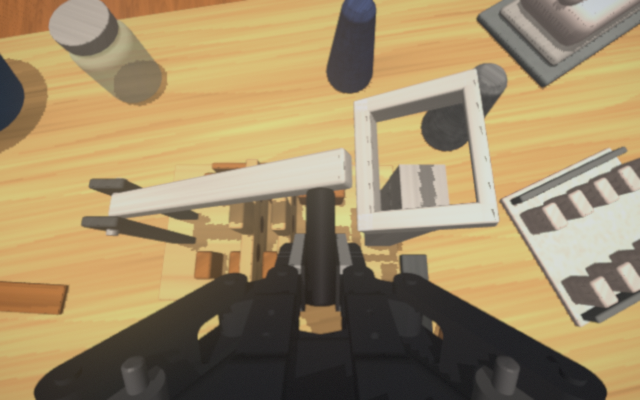

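View pics/s10.png

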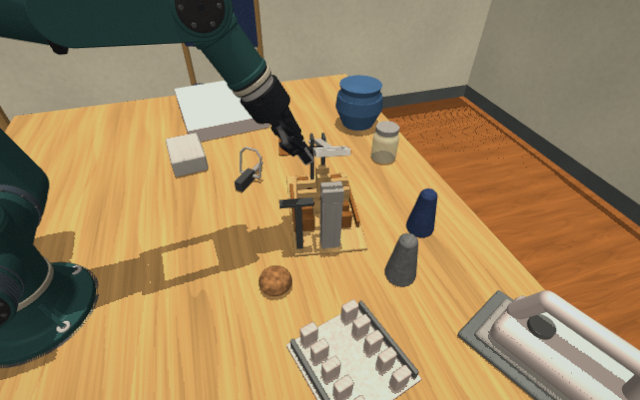

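Call:
{"api": "arm_command", "payload": {
  "commands": [
    {"dr": [0,0,0],"travel": [-0.4,0.6,0.7],"fingers": 1},
    {"dr": [0,0,0],"travel": [-0.5,0.4,0.9],"fingers": 1},
    {"dr": [0,0,0],"travel": [-0.55,0.3,1],"fingers": 1},
    {"dr": [0,0,0],"travel": [-0.55,0.2,1],"fingers": 1},
    {"dr": [0,0,0],"travel": [-0.6,0.15,1],"fingers": 1},
    {"dr": [0,0,0],"travel": [-0.6,0.1,1],"fingers": 1},
    {"dr": [0,0,0],"travel": [-0.3,0,0.5],"fingers": 1},
    {"dr": [0,0,0],"travel": [0,0,0],"fingers": 1}
  ]
}}

```text
time_s: 20.85
eef_pos: [0.5424, 0.0403, 0.1319]
orientation: [[0.855, -0.185, 0.484], [-0.157, -0.983, -0.098], [0.494, 0.008, -0.87]]
wrist_force: [-6.5, -11.7, -0.5]
width: 0.0129
```

```bash
python3 arc.py | head -1
```

```text
[-0.04677714 -0.06829432  0.13189027] 0.012898814090921275 [ -6.45711536 -11.68717404  -0.54914528] 1.27863791123658 0.1743377311018564
```

Call:
{"api": "arm_command", "payload": {
  "commands": [
    {"dr": [0,0,0],"travel": [-0.2,-0.1,0.35],"fingers": 1},
    {"dr": [0,0,0],"travel": [-0.15,-0.1,0.25],"fingers": 1},
    {"dr": [0,0,0],"travel": [0,0,0],"fingers": 1},
    {"dr": [0,0,0],"travel": [0,0,0],"fingers": 1}
  ]
}}

```text
time_s: 21.18
eef_pos: [0.5423, 0.04, 0.1253]
orientation: [[0.856, -0.187, 0.482], [-0.156, -0.982, -0.103], [0.493, 0.013, -0.87]]
wrist_force: [-8.0, -19.5, -0.9]
width: 0.0133
```

```bash
python3 arc.py | head -1
```

```text
[-0.04678862 -0.06856843  0.12528693] 0.013260810220337416 [ -7.95876449 -19.46007946  -0.89987381] -0.8903961868990578 0.1745895162995138
```

Call:
{"api": "arm_command", "payload": {
  "commands": [
    {"dr": [0,0,0],"travel": [0,0,0],"fingers": 0.65},
    {"dr": [0,0,0],"travel": [0,0,0],"fingers": 0.65},
    {"dr": [0,0,0],"travel": [0,0,0],"fingers": 0.65},
    {"dr": [0,0,0],"travel": [0,0,-2],"fingers": 0.65},
    {"dr": [0,0,0],"travel": [0,0,-3],"fingers": 0.65},
    {"dr": [0,0,0],"travel": [0,0,-3],"fingers": 0.65},
    {"dr": [0,0,0],"travel": [0,0,-3],"fingers": 0.65},
    {"dr": [0,0,0],"travel": [0,0,-3],"fingers": 0.65}
  ]
}}

```text
time_s: 21.85
eef_pos: [0.476, 0.059, 0.2513]
orientation: [[0.851, -0.182, 0.493], [-0.158, -0.983, -0.09], [0.501, -0.001, -0.865]]
wrist_force: [-0.2, 0.6, -0.7]
width: 0.0299
```

```bash
python3 -c "
from h import *
c=snap('wrist','w11');s=snap('side','s11');e=snap('scene','c11')
cv2.imwrite('pics/s11z.png',cv2.resize(s['color'][130:280,220:400],None,fx=3.5,fy=3.5,interpolation=3))
cv2.imwrite('pics/c11z.png',cv2.resize(e['color'][130:290,270:470],None,fx=3.5,fy=3.5,interpolation=3))
for n in ('w11','s11','c11'):
  Q=torack(cloud(load(n)))
  for y0,y1 in ((.04,.09),(-.02,.03),(-.07,-.04)):
    k=(abs(Q[...,0])<.008)&(Q[...,1]>y0)&(Q[...,1]<y1)&(Q[...,2]>.122)&(Q[...,2]<.17)
    if k.sum(): print(n,y0,k.sum(),np.percentile(Q[k][:,2],[10,50,90]).round(4))
  k=(abs(abs(Q[...,0])-.026)<.003)&(Q[...,1]>-.13)&(Q[...,1]<-.09)&(Q[...,2]>.1)&(Q[...,2]<.2)
  print('eye',k.sum(),np.percentile(Q[k][:,2],[10,50,90]).round(4) if k.sum() else 0)
"
```

```text
w11 0.04 757 [0.1345 0.1356 0.1366]
w11 -0.02 776 [0.1366 0.1376 0.1388]
w11 -0.07 478 [0.1389 0.1398 0.1408]
eye 286 [0.1408 0.1418 0.1427]
s11 0.04 74 [0.1351 0.136  0.137 ]
s11 -0.02 88 [0.137  0.1381 0.1392]
s11 -0.07 58 [0.1392 0.14   0.1408]
eye 68 [0.1409 0.1419 0.1432]
c11 0.04 143 [0.1256 0.1338 0.1356]
c11 -0.02 138 [0.128  0.1357 0.1376]
c11 -0.07 77 [0.1307 0.1379 0.1397]
eye 61 [0.1316 0.1385 0.141 ]
```

View pics/s11z.png

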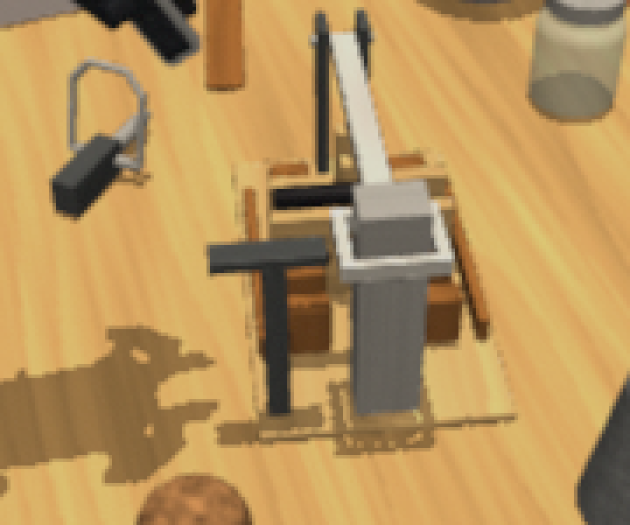

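View pics/c11z.png

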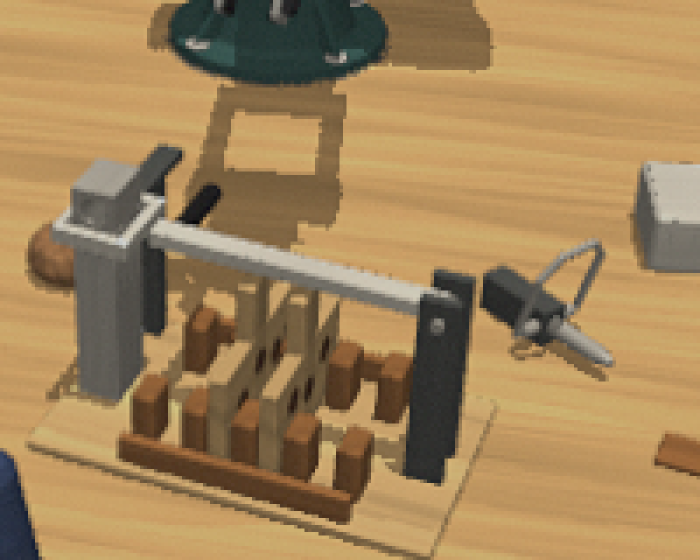

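View pics/w11.png

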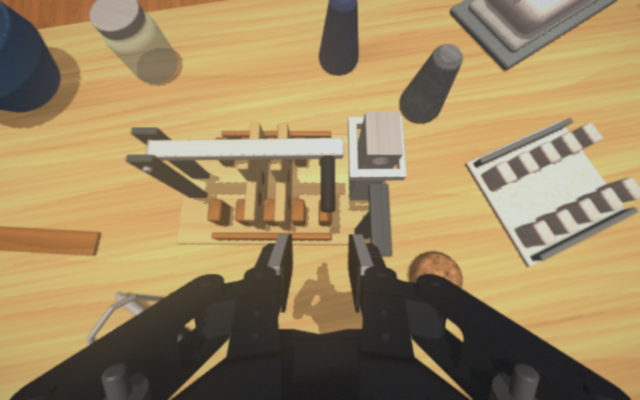

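```bash
python3 -c "
from h import *
plan(toworld([-.04,-.067,.19]),tilt(30)); R=tilt(30); print('world down 1cm in tool',(R.T@[0,0,-1]).round(3))"
```

```text
now [0.4776 0.0593 0.2542] t 22.0 w 0.0298 q [  5.2 -23.1 107.1  -8.5  66.7 107.1]
travel cm (cur axes) [3.11 0.59 9.28] dr [-0.21 -0.48  0.06]
travel cm (after turn) [3.19 0.55 9.26]
world down 1cm in tool [-0.5    0.     0.866]
```

Call:
{"api": "arm_command", "payload": {
  "commands": [
    {"dr": [0,0,0],"travel": [1.6,0.3,3],"fingers": 1},
    {"dr": [0,0,0],"travel": [1.6,0.3,3],"fingers": 1},
    {"dr": [0,0,0],"travel": [0,0,3.3],"fingers": 1},
    {"dr": [0,0,0],"travel": [0,0,0],"fingers": 1},
    {"dr": [0,0,0],"travel": [0,0,0],"fingers": 1},
    {"dr": [0,0,0],"travel": [0,0,0],"fingers": 1}
  ]
}}

```text
time_s: 22.5
eef_pos: [0.5483, 0.0389, 0.1844]
orientation: [[0.852, -0.183, 0.491], [-0.158, -0.983, -0.091], [0.499, 0.0, -0.867]]
wrist_force: [-0.7, 0.1, -0.1]
width: -0.0
```

```bash
python3 -c "
from h import *
plan(toworld([-.04,-.067,.165]),tilt(30))"
```

```text
now [0.5483 0.0389 0.1844] t 22.5 w -0.0 q [  1.5 -11.5 106.4  -7.2  55.9 104.5]
travel cm (cur axes) [-0.91 -0.15  1.71] dr [-0.02  0.07  0.06]
travel cm (after turn) [-0.91 -0.15  1.71]
```

Lower 0.5 cm steps, watching force.

Call:
{"api": "arm_command", "payload": {
  "commands": [
    {"dr": [0,0,0],"travel": [-0.5,0,0.85],"fingers": 1},
    {"dr": [0,0,0],"travel": [-0.5,0,0.85],"fingers": 1},
    {"dr": [0,0,0],"travel": [-0.2,0,0.35],"fingers": 1},
    {"dr": [0,0,0],"travel": [0,0,0],"fingers": 1},
    {"dr": [0,0,0],"travel": [0,0,0],"fingers": 1}
  ]
}}

```text
time_s: 22.92
eef_pos: [0.5479, 0.0388, 0.1609]
orientation: [[0.852, -0.183, 0.491], [-0.158, -0.983, -0.092], [0.5, 0.0, -0.866]]
wrist_force: [0.6, -0.7, 0.0]
width: 0.0
```

Call:
{"api": "arm_command", "payload": {
  "commands": [
    {"dr": [0,0,0],"travel": [-0.1,0,0.2],"fingers": 1},
    {"dr": [0,0,0],"travel": [-0.1,0,0.2],"fingers": 1},
    {"dr": [0,0,0],"travel": [0,0,0],"fingers": 1},
    {"dr": [0,0,0],"travel": [0,0,0],"fingers": 1}
  ]
}}

```text
time_s: 23.25
eef_pos: [0.5485, 0.0386, 0.1567]
orientation: [[0.851, -0.183, 0.491], [-0.159, -0.983, -0.092], [0.5, 0.0, -0.866]]
wrist_force: [0.1, -1.5, 0.5]
width: 0.0003
```

Call:
{"api": "arm_command", "payload": {
  "commands": [
    {"dr": [0,0,0],"travel": [-0.1,0,0.2],"fingers": 1},
    {"dr": [0,0,0],"travel": [0,0,0],"fingers": 1},
    {"dr": [0,0,0],"travel": [0,0,0],"fingers": 1}
  ]
}}

```text
time_s: 23.5
eef_pos: [0.5491, 0.0386, 0.1551]
orientation: [[0.851, -0.183, 0.493], [-0.159, -0.983, -0.092], [0.501, -0.0, -0.865]]
wrist_force: [0.4, 0.3, 1.7]
width: 0.0
```

Call:
{"api": "arm_command", "payload": {
  "commands": [
    {"dr": [0,0,0],"travel": [-0.1,0,0.2],"fingers": 1},
    {"dr": [0,0,0],"travel": [0,0,0],"fingers": 1},
    {"dr": [0,0,0],"travel": [0,0,0],"fingers": 1}
  ]
}}

```text
time_s: 23.75
eef_pos: [0.5495, 0.0385, 0.1545]
orientation: [[0.85, -0.183, 0.494], [-0.159, -0.983, -0.092], [0.503, -0.0, -0.865]]
wrist_force: [-6.5, 1.0, 7.7]
width: -0.0001
```

```bash
cat > bar.py <<'E'
from h import *
import sys
n=sys.argv[1]; s=snap('side',n)
cv2.imwrite('pics/%sz.png'%n,cv2.resize(s['color'][130:280,220:400],None,fx=3.5,fy=3.5,interpolation=3))
Q=torack(cloud(s))
for y0,y1 in ((.04,.09),(-.02,.03),(-.07,-.04)):
    k=(abs(Q[...,0])<.008)&(Q[...,1]>y0)&(Q[...,1]<y1)&(Q[...,2]>.122)&(Q[...,2]<.17)
    if k.sum(): print(n,y0,k.sum(),np.percentile(Q[k][:,2],[10,50,90]).round(4))
k=(abs(abs(Q[...,0])-.026)<.003)&(Q[...,1]>-.13)&(Q[...,1]<-.09)&(Q[...,2]>.1)&(Q[...,2]<.2)
print('eye',k.sum(),np.percentile(Q[k][:,2],[10,50,90]).round(4) if k.sum() else 0)
E
python3 bar.py s12
```

```text
s12 0.04 78 [0.1336 0.1346 0.1356]
s12 -0.02 93 [0.1334 0.1344 0.1354]
s12 -0.07 41 [0.1335 0.1342 0.1351]
eye 68 [0.1333 0.1343 0.1352]
```

Call:
{"api": "arm_command", "payload": {
  "commands": [
    {"dr": [0,0,0],"travel": [-0.1,0,0.2],"fingers": 1},
    {"dr": [0,0,0],"travel": [0,0,0],"fingers": 1},
    {"dr": [0,0,0],"travel": [0.5,0,-1],"fingers": 1},
    {"dr": [0,0,0],"travel": [0,0,-4],"fingers": 1},
    {"dr": [0,0,0],"travel": [0,0,-4],"fingers": 1},
    {"dr": [0,0,0],"travel": [0,0,-4],"fingers": 1},
    {"dr": [0,0,0],"travel": [0,0,-4],"fingers": 1},
    {"dr": [0,0,0],"travel": [0,0,0],"fingers": 0.3}
  ]
}}

```text
time_s: 24.47
eef_pos: [0.4702, 0.0541, 0.3108]
orientation: [[0.843, -0.182, 0.506], [-0.158, -0.983, -0.09], [0.514, -0.004, -0.858]]
wrist_force: [0.4, 0.0, 1.7]
width: 0.0108
```

```bash
python3 bar.py s13; python3 -c "
from h import *
s=load('s13');e=snap('scene','c13')
cv2.imwrite('pics/pin_s.png',cv2.resize(s['color'][130:210,210:290],None,fx=7,fy=7,interpolation=3))
cv2.imwrite('pics/pin_c.png',cv2.resize(e['color'][180:250,390:460],None,fx=8,fy=8,interpolation=3))
"
```

```text
s13 0.04 78 [0.1334 0.1344 0.1353]
s13 -0.02 94 [0.1335 0.1346 0.1356]
s13 -0.07 41 [0.1335 0.1344 0.135 ]
eye 63 [0.1335 0.1343 0.1354]
```

View pics/pin_s.png

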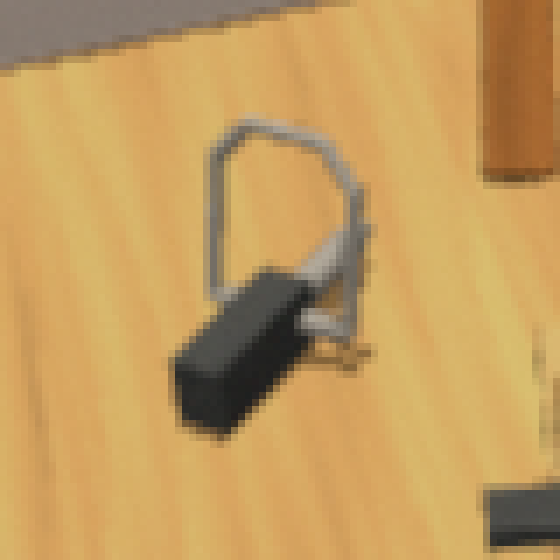

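View pics/pin_c.png

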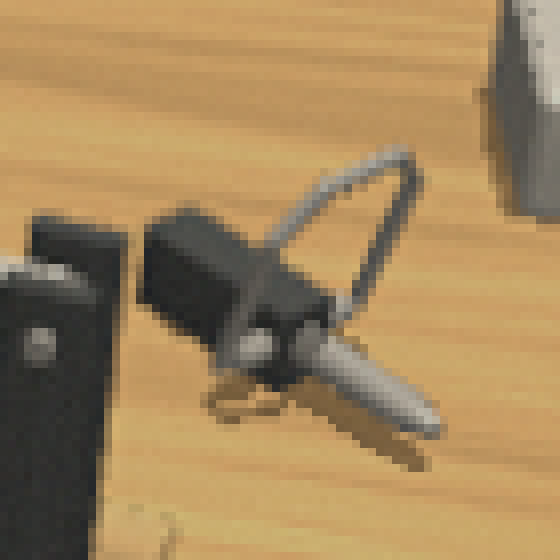

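```bash
cat > pin.py <<'E'
from h import *
import sys
def pin(n,show=True):
    c=load(n);P=cloud(c);z=P[...,2]
    m=((z>.026)&(z<.034)&(c['color'].max(2)<95)&(P[...,0]>.3)&(P[...,0]<.6)&(P[...,1]>.12)&(P[...,1]<.4)).astype(np.uint8)
    k,l,s,ce=cv2.connectedComponentsWithStats(m); 
    for i in range(1,k):
        if s[i,4]>25:
            q=P[l==i]; r=cv2.minAreaRect((q[:,:2]*1000).astype(np.float32)); print(n,'head',s[i,4],ce[i].round(),np.round(r[0],1),np.round(r[1],1),round(r[2],1),q[:,2].mean().round(4))
if __name__=='__main__':
    for n in sys.argv[1:]: pin(n)
E
python3 pin.py s13 c13 side0; python3 -c "
from h import *
plan([.44,.2,.25],down(40))
plan([.44,.2,.25],down(-10.6))"
```

```text
s13 head 119 [244. 176.] [438.2 249.4] [61.6 17. ] 46.8 0.03
c13 head 66 [415. 211.] [433.8 242.2] [41. 19.] 41.3 0.0297
c13 head 43 [426. 217.] [453.2 263.6] [23.7 23.3] 49.9 0.0298
c13 head 29 [383. 242.] [575.5 178.1] [12.9 29.6] 50.8 0.0299
side0 head 117 [244. 176.] [437.9 248.9] [61.9 18.4] 46.2 0.0302
now [0.4697 0.0537 0.3029] t 24.5667 w 0.0259 q [  4.4 -24.5 102.5  -7.8  72.7 105.4]
travel cm (cur axes) [ -7.51 -13.84   1.76] dr [ 13.27 -28.32 -49.33]
travel cm (after turn) [  7.13 -13.12   5.29]
now [0.4697 0.0537 0.3029] t 24.5667 w 0.0259 q [  4.4 -24.5 102.5  -7.8  72.7 105.4]
travel cm (cur axes) [ -7.51 -13.84   1.76] dr [ -0.1  -30.29   0.05]
travel cm (after turn) [ -5.61 -13.84   5.29]
```

Call:
{"api": "arm_command", "payload": {
  "commands": [
    {"dr": [0,-6.1,0],"travel": [0,-2,0],"fingers": 0.3},
    {"dr": [0,-6.1,0],"travel": [0,-2,0],"fingers": 0.3},
    {"dr": [0,-6.1,0],"travel": [0,-2,0],"fingers": 0.3},
    {"dr": [0,-6,0],"travel": [0,-2,0],"fingers": 0.3},
    {"dr": [0,-6,0],"travel": [0,-2,0],"fingers": 0.3},
    {"dr": [0,0,-7],"travel": [0,0,0],"fingers": 0.3},
    {"dr": [0,0,-7],"travel": [0,0,0],"fingers": 0.3},
    {"dr": [0,0,-7],"travel": [0,0,0],"fingers": 0.3}
  ]
}}

```text
time_s: 25.23
eef_pos: [0.4883, 0.1517, 0.2959]
orientation: [[0.982, 0.187, -0.013], [0.187, -0.982, -0.001], [-0.013, -0.002, -1.0]]
wrist_force: [-1.0, 0.0, -0.2]
width: 0.0603
```

Call:
{"api": "arm_command", "payload": {
  "commands": [
    {"dr": [0,0,-7],"travel": [0,0,0],"fingers": 0.3},
    {"dr": [0,0,-7],"travel": [0,0,0],"fingers": 0.3},
    {"dr": [0,0,-7],"travel": [0,0,0],"fingers": 0.3},
    {"dr": [0,0,-7],"travel": [0,0,0],"fingers": 0.3},
    {"dr": [0,0,-7],"travel": [0,0,0],"fingers": 0.3},
    {"dr": [0,0,-1.1],"travel": [0,0,0],"fingers": 0.3},
    {"dr": [0,0,0],"travel": [0,0,0],"fingers": 0.3},
    {"dr": [0,0,0],"travel": [0,0,0],"fingers": 0.3}
  ]
}}

```text
time_s: 25.9
eef_pos: [0.4878, 0.1515, 0.2984]
orientation: [[0.69, 0.724, -0.008], [0.724, -0.69, 0.0], [-0.005, -0.006, -1.0]]
wrist_force: [0.5, 0.3, -0.3]
width: 0.0599
```

```bash
python3 -c "
from h import *
plan([.432,.242,.22],down(46.5))"
```

```text
now [0.4878 0.1515 0.2984] t 25.9 w 0.0599 q [1.080e+01 0.000e+00 7.830e+01 1.000e-01 1.021e+02 5.450e+01]
travel cm (cur axes) [  2.74 -10.24   7.88] dr [-0.34  0.29 -0.11]
travel cm (after turn) [  2.72 -10.28   7.84]
```

Call:
{"api": "arm_command", "payload": {
  "commands": [
    {"dr": [0,0,0],"travel": [0.9,-3.4,2.6],"fingers": 0.3},
    {"dr": [0,0,0],"travel": [0.9,-3.4,2.6],"fingers": 0.3},
    {"dr": [0,0,0],"travel": [0.9,-3.4,2.6],"fingers": 0.3},
    {"dr": [0,0,0],"travel": [0,0,0],"fingers": 0.3},
    {"dr": [0,0,0],"travel": [0,0,0],"fingers": 0.3},
    {"dr": [0,0,0],"travel": [0,0,0],"fingers": 0.3},
    {"dr": [0,0,0],"travel": [0,0,0],"fingers": 0.3}
  ]
}}

```text
time_s: 26.48
eef_pos: [0.4359, 0.2368, 0.2271]
orientation: [[0.689, 0.725, -0.003], [0.725, -0.689, 0.001], [-0.001, -0.003, -1.0]]
wrist_force: [0.4, 0.8, 0.4]
width: 0.0596
```

```bash
python3 -c "
from h import *
plan([.432,.242,.024],down(46.5)); snap('wrist','w14')"; python3 pin.py w14
```

```text
now [0.4359 0.2368 0.2271] t 26.4833 w 0.0596 q [21.9 -1.5 87.9  0.1 93.8 65.4]
travel cm (cur axes) [ 0.13 -0.58 20.31] dr [-0.16  0.05 -0.06]
travel cm (after turn) [ 0.11 -0.64 20.31]
w14 head 71 [442. 136.] [567.7 181.3] [26.6 10.9] 21.3 0.0299
w14 head 87 [456. 162.] [561.9 147.3] [28.  13.1] 20.9 0.03
w14 head 310 [313. 185.] [427.2 239.2] [26.1 18.4] 45.6 0.0302
```

View pics/w14.png

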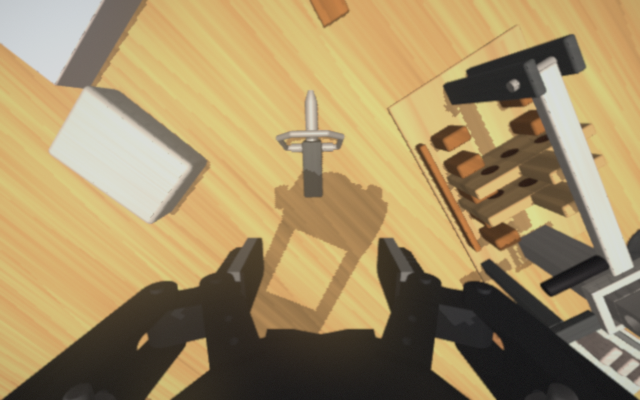

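```bash
python3 -c "
from h import *
c=load('w14');P=cloud(c);z=P[...,2]
m=(z>.025)&(z<.036);m[:,:290]=0;m[:,340:]=0;m[:130]=0;m[205:]=0
m=cv2.morphologyEx(m.astype(np.uint8),cv2.MORPH_OPEN,np.ones((9,9)))>0
q=P[m];r=cv2.minAreaRect((q[:,:2]*1000).astype(np.float32));print(m.sum(),r,q[:,2].mean())
# shank tip & axis: z 0.008..0.024 at rows 90-130
m=(z>.012)&(z<.026);m[:,:295]=0;m[:,330:]=0;m[:85]=0;m[128:]=0
q=P[m];mu=q.mean(0);u,s,vt=np.linalg.svd(q[:,:2]-mu[:2]);print(m.sum(),mu,np.degrees(np.arctan2(vt[0,1],vt[0,0])), )
d=np.array([np.cos(np.radians(46.5)),np.sin(np.radians(46.5))]);print('tip along',(q[:,:2]@d).max(), 'lat',np.median(q[:,:2]@[-d[1],d[0]]),'head lat',np.array(r[0])@[-d[1],d[0]],'head along',np.array(r[0])@d)
print('tcp', np.array([.4359,.2368])@d,np.array([.4359,.2368])@[-d[1],d[0]])
"
```

```text
1080 ((437.7505798339844, 252.71749877929688), (62.897674560546875, 21.520750045776367), 46.514503479003906) 0.030077798001975714
428 [0.4812538  0.30013978 0.02026236] -132.23189798357555
tip along 0.569840692190994 lat -0.14237241077819204 head lat -143.57380486473093 head along 484.64241136214815
tcp 0.4718224106006171 -0.1531883247999752
```

```bash
python3 -c "
from h import *
plan([.4315,.2449,.024],down(46.6))"
```

```text
now [0.436  0.2367 0.2272] t 26.5333 w 0.0598 q [21.9 -1.5 87.8  0.1 93.8 65.4]
travel cm (cur axes) [ 0.3  -0.83 20.33] dr [-0.17  0.03 -0.18]
travel cm (after turn) [ 0.29 -0.89 20.32]
```

Call:
{"api": "arm_command", "payload": {
  "commands": [
    {"dr": [0,0,0],"travel": [0.3,-0.9,3],"fingers": 0.4},
    {"dr": [0,0,0],"travel": [0,0,4],"fingers": 0.4},
    {"dr": [0,0,0],"travel": [0,0,4],"fingers": 0.4},
    {"dr": [0,0,0],"travel": [0,0,3],"fingers": 0.4},
    {"dr": [0,0,0],"travel": [0,0,2],"fingers": 0.4},
    {"dr": [0,0,0],"travel": [0,0,1],"fingers": 0.4},
    {"dr": [0,0,0],"travel": [0,0,0],"fingers": 0.4},
    {"dr": [0,0,0],"travel": [0,0,0],"fingers": 0.4}
  ]
}}

```text
time_s: 27.2
eef_pos: [0.4307, 0.2456, 0.057]
orientation: [[0.689, 0.725, -0.004], [0.725, -0.689, 0.002], [-0.001, -0.004, -1.0]]
wrist_force: [0.7, 0.5, 0.6]
width: 0.0515
```

```bash
python3 -c "
from h import *
plan([.4315,.2449,.024],down(46.6)); snap('wrist','w15')"
```

```text
now [0.4307 0.2456 0.057 ] t 27.2 w 0.0515 q [ 23.    5.3 101.    0.2  73.9  66.5]
travel cm (cur axes) [0.01 0.12 3.3 ] dr [-0.21  0.08 -0.13]
travel cm (after turn) [0.01 0.11 3.3 ]
```

View pics/w15.png

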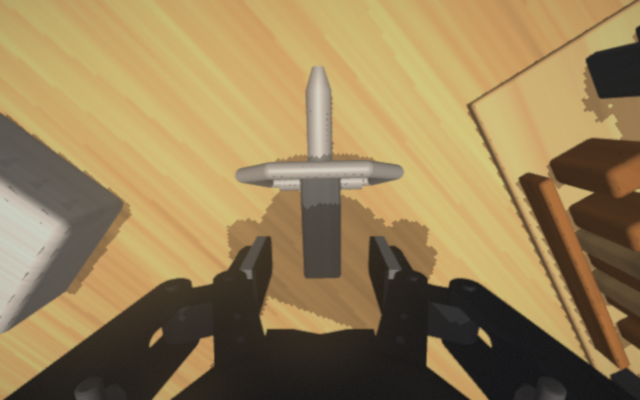

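Call:
{"api": "arm_command", "payload": {
  "commands": [
    {"dr": [0,0,0],"travel": [0,0,1.5],"fingers": 0.4},
    {"dr": [0,0,0],"travel": [0,0,1],"fingers": 0.4},
    {"dr": [0,0,0],"travel": [0,0,0.7],"fingers": 0.4},
    {"dr": [0,0,0],"travel": [0,0,0],"fingers": 0.4},
    {"dr": [0,0,0],"travel": [0,0,0],"fingers": 0.4}
  ]
}}

```text
time_s: 27.67
eef_pos: [0.4293, 0.2458, 0.024]
orientation: [[0.688, 0.726, -0.005], [0.726, -0.688, 0.001], [-0.003, -0.004, -1.0]]
wrist_force: [-0.8, -0.2, -0.1]
width: 0.0515
```

Call:
{"api": "arm_command", "payload": {
  "commands": [
    {"dr": [0,0,0],"travel": [0,0,0],"fingers": 1},
    {"dr": [0,0,0],"travel": [0,0,0],"fingers": 1},
    {"dr": [0,0,0],"travel": [0,0,0],"fingers": 1},
    {"dr": [0,0,0],"travel": [0,0,0],"fingers": 1},
    {"dr": [0,0,0],"travel": [0,0,0],"fingers": 1},
    {"dr": [0,0,0],"travel": [0,0,0],"fingers": 1}
  ],
  "grip_force": 80
}}

```text
time_s: 28.17
eef_pos: [0.4301, 0.2459, 0.0249]
orientation: [[0.688, 0.726, -0.003], [0.726, -0.688, 0.001], [-0.001, -0.003, -1.0]]
wrist_force: [0.5, -1.4, 5.3]
width: 0.0203
```

Call:
{"api": "arm_command", "payload": {
  "commands": [
    {"dr": [0,0,0],"travel": [0,0,-2],"fingers": 1},
    {"dr": [0,0,0],"travel": [0,0,-4],"fingers": 1},
    {"dr": [0,0,0],"travel": [0,0,-4],"fingers": 1},
    {"dr": [0,0,0],"travel": [0,0,-4],"fingers": 1},
    {"dr": [0,0,0],"travel": [0,0,-4],"fingers": 1},
    {"dr": [0,0,0],"travel": [0,0,-4],"fingers": 1},
    {"dr": [0,0,0],"travel": [0,0,0],"fingers": 1},
    {"dr": [0,0,0],"travel": [0,0,0],"fingers": 1}
  ]
}}

```text
time_s: 28.83
eef_pos: [0.4312, 0.2461, 0.2461]
orientation: [[0.688, 0.726, -0.001], [0.726, -0.688, 0.003], [0.002, -0.003, -1.0]]
wrist_force: [0.2, -0.4, -3.4]
width: 0.0205
```

Call:
{"api": "arm_command", "payload": {
  "commands": [
    {"dr": [0,0,7],"travel": [0,0,0],"fingers": 1},
    {"dr": [0,0,7],"travel": [0,0,0],"fingers": 1},
    {"dr": [0,0,7],"travel": [0,0,0],"fingers": 1},
    {"dr": [0,0,7],"travel": [0,0,0],"fingers": 1},
    {"dr": [0,0,7],"travel": [0,0,0],"fingers": 1},
    {"dr": [0,0,7],"travel": [0,0,0],"fingers": 1},
    {"dr": [0,0,7],"travel": [0,0,0],"fingers": 1},
    {"dr": [0,0,7],"travel": [0,0,0],"fingers": 1}
  ]
}}

```text
time_s: 29.5
eef_pos: [0.4288, 0.245, 0.2396]
orientation: [[0.985, -0.17, -0.012], [-0.17, -0.985, -0.002], [-0.012, 0.004, -1.0]]
wrist_force: [-0.2, 0.2, -3.1]
width: 0.0204
```

Call:
{"api": "arm_command", "payload": {
  "commands": [
    {"dr": [0,0,1.2],"travel": [0,0,0],"fingers": 1},
    {"dr": [0,0,0],"travel": [0,0,0],"fingers": 1},
    {"dr": [0,0,0],"travel": [0,0,0],"fingers": 1},
    {"dr": [0,0,0],"travel": [0,0,0],"fingers": 1}
  ]
}}

```text
time_s: 29.83
eef_pos: [0.43, 0.2454, 0.2427]
orientation: [[0.983, -0.183, -0.007], [-0.183, -0.983, 0.0], [-0.007, 0.001, -1.0]]
wrist_force: [0.1, 0.7, -3.0]
width: 0.0205
```

```bash
python3 -c "
from h import *
plan(toworld([-.15,-.116,.22]),down(-10.6)); print(toworld([-.15,-.116,.22])); snap('wrist','w16')"
```

```text
now [0.43   0.2454 0.2427] t 29.8333 w 0.0205 q [ 23.1  -1.7  86.3   0.2  95.8 123.6]
travel cm (cur axes) [ 4.5  22.87  2.26] dr [0.07 0.4  0.04]
travel cm (after turn) [ 4.5  22.87  2.27]
[0.43212134 0.0123722  0.22      ]
```

View pics/w16.png

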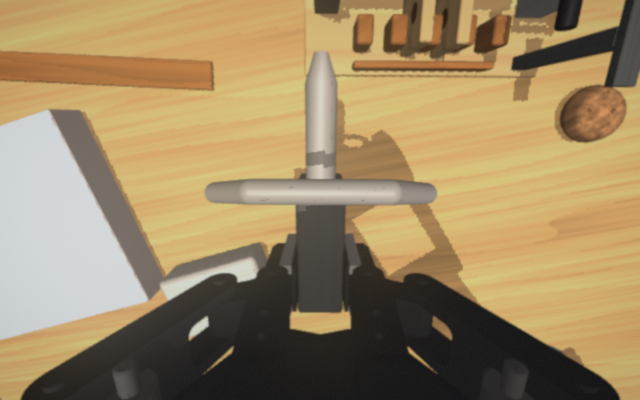

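Call:
{"api": "arm_command", "payload": {
  "commands": [
    {"dr": [0,0,0],"travel": [0.6,3.3,0],"fingers": 1},
    {"dr": [0,0,0],"travel": [0.6,3.3,0],"fingers": 1},
    {"dr": [0,0,0],"travel": [0.6,3.3,0],"fingers": 1},
    {"dr": [0,0,0],"travel": [0.6,3.3,0],"fingers": 1},
    {"dr": [0,0,0],"travel": [0.6,3.3,0],"fingers": 1},
    {"dr": [0,0,0],"travel": [0.6,3.3,0],"fingers": 1},
    {"dr": [0,0,0],"travel": [0.6,3.1,0],"fingers": 1},
    {"dr": [0,0,0],"travel": [0,0,0],"fingers": 1}
  ]
}}

```text
time_s: 30.55
eef_pos: [0.4292, 0.0078, 0.2437]
orientation: [[0.982, -0.191, -0.005], [-0.191, -0.982, -0.003], [-0.004, 0.004, -1.0]]
wrist_force: [1.2, 0.5, -3.8]
width: 0.0204
```

Call:
{"api": "arm_command", "payload": {
  "commands": [
    {"dr": [0,0,0],"travel": [0,0,2],"fingers": 1},
    {"dr": [0,0,0],"travel": [0,0,0],"fingers": 1},
    {"dr": [0,0,0],"travel": [0,0,0],"fingers": 1},
    {"dr": [0,0,0],"travel": [0,0,0],"fingers": 1}
  ]
}}

```text
time_s: 30.88
eef_pos: [0.4292, 0.0132, 0.224]
orientation: [[0.983, -0.184, -0.005], [-0.184, -0.983, 0.001], [-0.005, -0.0, -1.0]]
wrist_force: [0.2, 0.1, -2.1]
width: 0.0205
```

```bash
cat > meas.py <<'E'
from h import *
import sys
c=snap('wrist',sys.argv[1]); st=c['st']; R0=np.array(st['orientation'])
z=c['range_z'];v,u=np.mgrid[0:400,0:640];s=slopes(c,np.c_[u.ravel(),v.ravel()]);M=np.array(c['mount'])
T=((np.c_[s,np.ones(len(s))]*z.reshape(-1,1))@M[:3,:3].T+M[:3,3]); W=T@R0.T+st['eef_pos']; Q=torack(W)
ok=z.ravel()>0
print('tcp rack',torack(st['eef_pos']).round(4),'w',st['width'],'F',st['wrist_force'].round(1),'yaw',np.degrees(np.arctan2(R0[1,0],R0[0,0])).round(2))
for a,b in ((.045,.06),(.06,.075),(.075,.088),(.088,.1)):
    k=ok&(T[:,0]>a)&(T[:,0]<b)&(abs(T[:,1])<.012)&(T[:,2]>-.006)&(T[:,2]<.022)
    if k.sum()>10:
        q=T[k]; print('shank',a,k.sum(),'y range',np.percentile(q[:,1],[3,50,97]).round(4),'mid',(q[:,1].min()+q[:,1].max())/2*1000,'top z',np.percentile(q[:,2],3).round(4))
k=ok&(abs(Q[:,0])<.03)&(abs(Q[:,1]+.116)<.025)&(abs(Q[:,2]-.167)<.004)
q=W[k]; r=cv2.minAreaRect((q[:,:2]*1000).astype(np.float32)); cen=np.array([*r[0],167])/1000
print('stud top',k.sum(),np.round(r[0],1),np.round(r[1],1),round(r[2],1),'z',q[:,2].mean().round(4),'rack',torack(cen).round(4),'tool',((cen-st['eef_pos'])@R0).round(4))
k=ok&(Q[:,0]>-.11)&(Q[:,0]<-.03)&(abs(Q[:,1]+.116)<.016)&(abs(Q[:,2]-.1375)<.003)
if k.sum()>10:
    q=W[k]; r=cv2.minAreaRect((q[:,:2]*1000).astype(np.float32)); cen=np.array([*r[0],137.5])/1000
    print('rest',k.sum(),np.round(r[1],1),round(r[2],1),'z',q[:,2].mean().round(4),'rack',torack(cen).round(4),'tool',((cen-st['eef_pos'])@R0).round(4))
E
python3 meas.py w17
```

```text
tcp rack [-0.153  -0.1157  0.224 ] w 0.020478869256691932 F [ 0.2  0.1 -2.1] yaw -10.59
shank 0.045 1027 y range [-0.0071 -0.0004  0.0061] mid -0.3931998581126047 top z 0.002
shank 0.06 1120 y range [-0.0069 -0.0004  0.0062] mid -0.23719949960629166 top z 0.002
shank 0.075 1012 y range [-0.0064 -0.0004  0.0061] mid -0.10634956409559396 top z 0.002
shank 0.088 401 y range [-0.0046 -0.0004  0.0042] mid -0.13009058962001624 top z 0.0039
stud top 48 [559.1 -11. ] [28.4  0.7] 79.2 z 0.1638 rack [-0.0209 -0.1156  0.167 ] tool [ 0.1324 -0.      0.0563]
rest 434 [31.  24.3] 79.8 z 0.1372 rack [-0.0422 -0.1158  0.1375] tool [1.112e-01 1.000e-04 8.590e-02]
```

View pics/w17.png

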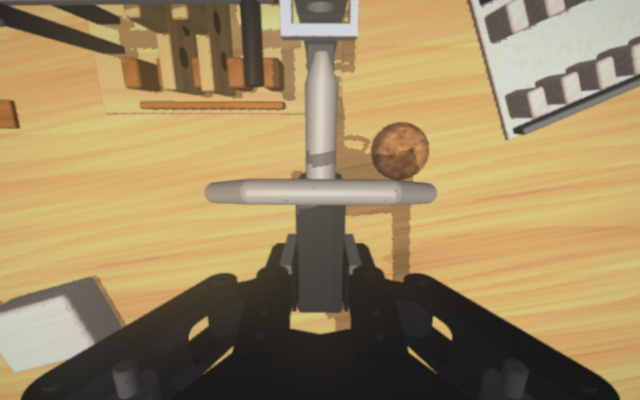

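Call:
{"api": "arm_command", "payload": {
  "commands": [
    {"dr": [0,0,0],"travel": [0,0.05,2],"fingers": 1},
    {"dr": [0,0,0],"travel": [0,0,2],"fingers": 1},
    {"dr": [0,0,0],"travel": [0,0,1.5],"fingers": 1},
    {"dr": [0,0,0],"travel": [0,0,0.5],"fingers": 1},
    {"dr": [0,0,0],"travel": [0,0,0],"fingers": 1},
    {"dr": [0,0,0],"travel": [0,0,0],"fingers": 1},
    {"dr": [0,0,0],"travel": [0,0,0],"fingers": 1}
  ]
}}

```text
time_s: 31.52
eef_pos: [0.4298, 0.0124, 0.1653]
orientation: [[0.983, -0.185, -0.002], [-0.185, -0.983, 0.001], [-0.002, -0.0, -1.0]]
wrist_force: [0.2, 0.1, -3.4]
width: 0.0207
```

```bash
python3 meas.py w18; python3 -c "
from h import *
plan(toworld([-.153,-.116,.1625]),down(-10.6))
s=snap('side','s18');cv2.imwrite('pics/s18z.png',cv2.resize(s['color'][150:280,220:380],None,fx=4,fy=4,interpolation=3))"
```

```text
tcp rack [-0.1523 -0.1164  0.1653] w 0.020747627702247508 F [ 0.2  0.1 -3.4] yaw -10.64
shank 0.045 1034 y range [-0.0071 -0.0004  0.006 ] mid -0.3766840682997495 top z 0.0021
shank 0.06 1116 y range [-0.0069 -0.0004  0.0061] mid -0.21695476442684397 top z 0.002
shank 0.075 1009 y range [-0.0064 -0.0004  0.0061] mid -0.0933568868977659 top z 0.002
shank 0.088 400 y range [-0.0046 -0.0004  0.0042] mid -0.15609581902267322 top z 0.004
stud top 0 [0. 0.] [0. 0.] 0.0 z nan rack [-0.5725 -0.2077  0.167 ] tool [-0.4201  0.0915 -0.0008]
rest 2149 [31.5 72.4] 84.5 z 0.1375 rack [-0.065  -0.1191  0.1375] tool [0.0874 0.0027 0.0276]
now [0.4298 0.0124 0.1653] t 31.5667 w 0.0207 q [ -5.9  -8.6 101.5   0.   87.3  94.7]
travel cm (cur axes) [-0.07 -0.04  0.28] dr [-0.01  0.12 -0.04]
travel cm (after turn) [-0.07 -0.04  0.28]meas.py:14: RuntimeWarning: Mean of empty slice.
  print('stud top',k.sum(),np.round(r[0],1),np.round(r[1],1),round(r[2],1),'z',q[:,2].mean().round(4),'rack',torack(cen).round(4),'tool',((cen-st['eef_pos'])@R0).round(4))
  ret = ret.dtype.type(ret / rcount)
```

View pics/w18.png

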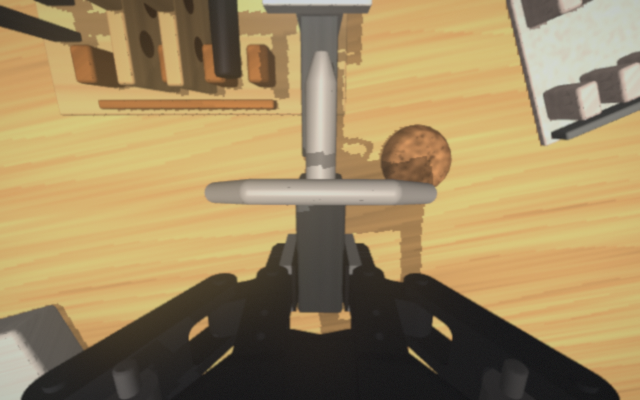

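View pics/s18z.png

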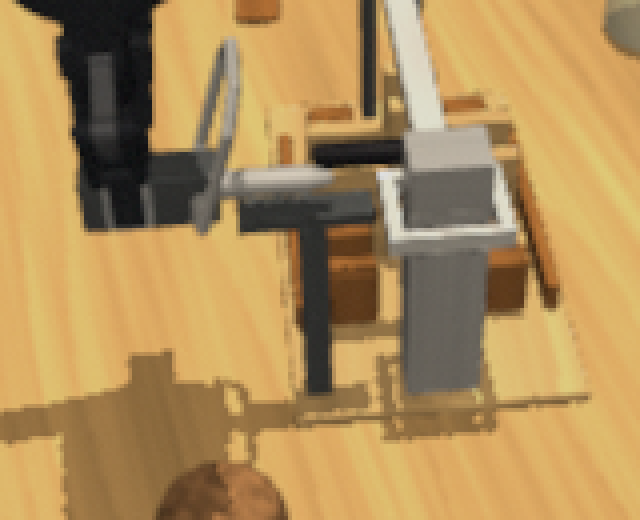

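Call:
{"api": "arm_command", "payload": {
  "commands": [
    {"dr": [0,0,0],"travel": [0,-0.03,0.28],"fingers": 1},
    {"dr": [0,0,0],"travel": [1,0,0],"fingers": 1},
    {"dr": [0,0,0],"travel": [1,0,0],"fingers": 1},
    {"dr": [0,0,0],"travel": [1,0,0],"fingers": 1},
    {"dr": [0,0,0],"travel": [0,0,0],"fingers": 1},
    {"dr": [0,0,0],"travel": [0,0,0],"fingers": 1},
    {"dr": [0,0,0],"travel": [0,0,0],"fingers": 1}
  ]
}}

```text
time_s: 32.2
eef_pos: [0.4394, 0.0108, 0.1611]
orientation: [[0.982, -0.183, -0.056], [-0.183, -0.983, 0.009], [-0.057, 0.002, -0.998]]
wrist_force: [-61.3, 9.9, 37.6]
width: 0.0208
```

```bash
python3 -c "
from h import *
plan(toworld([-.062,-.1161,.1625]),down(-10.6));st=robot.get_state();print(st['wrist_force'])
s=snap('side','s19');cv2.imwrite('pics/s19z.png',cv2.resize(s['color'][150:280,220:380],None,fx=4,fy=4,interpolation=3))"
```

```text
now [0.4394 0.0108 0.1611] t 32.2 w 0.0208 q [-6.1 -5.  98.7  0.2 89.5 94.4]
travel cm (cur axes) [ 8.03  0.   -0.6 ] dr [0.1  3.27 0.06]
travel cm (after turn) [ 8.06 -0.01 -0.14]
[-61.34102375   9.85515498  37.55617306]
```

View pics/s19z.png

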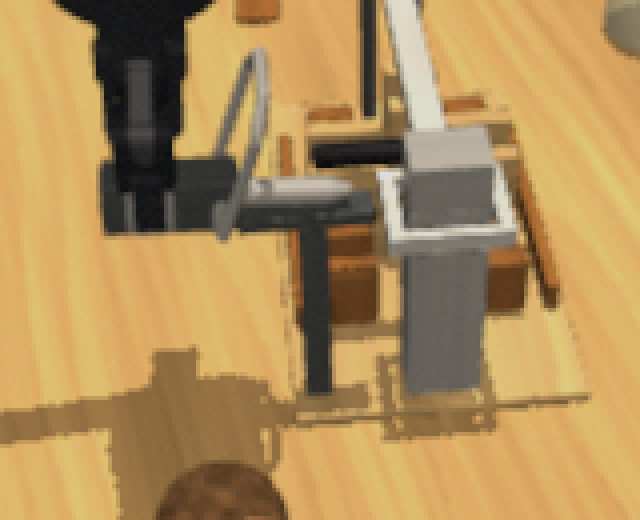

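Call:
{"api": "arm_command", "payload": {
  "commands": [
    {"dr": [0,0,0],"travel": [-2,0,0],"fingers": 1},
    {"dr": [0,0,0],"travel": [-1.5,0,0],"fingers": 1},
    {"dr": [0,0,0],"travel": [0,0,-0.5],"fingers": 1},
    {"dr": [0,0,0],"travel": [0,0,0],"fingers": 1},
    {"dr": [0,0,0],"travel": [0,0,0],"fingers": 1},
    {"dr": [0,0,0],"travel": [0,0,0],"fingers": 1}
  ]
}}

```text
time_s: 32.75
eef_pos: [0.4251, 0.0132, 0.1661]
orientation: [[0.983, -0.185, -0.004], [-0.185, -0.983, 0.001], [-0.004, 0.0, -1.0]]
wrist_force: [0.1, -0.2, -2.2]
width: 0.0203
```

```bash
python3 meas.py w20 2>/dev/null; python3 -c "
from h import *
s=snap('side','s20');cv2.imwrite('pics/s20z.png',cv2.resize(s['color'][150:280,220:380],None,fx=4,fy=4,interpolation=3))
c=load('w20')
z=c['range_z'];v,u=np.mgrid[0:400,0:640];ss=slopes(c,np.c_[u.ravel(),v.ravel()]);M=np.array(c['mount'])
T=((np.c_[ss,np.ones(len(ss))]*z.reshape(-1,1))@M[:3,:3].T+M[:3,3])
for a in np.arange(-.025,.1,.01):
  k=(z.ravel()>0)&(abs(T[:,0]-a)<.005)&(abs(T[:,1])<.004)&(abs(T[:,2])<.03)
  if k.sum()>5: print(a.round(3),k.sum(),np.percentile(T[k][:,2],[5,20,50]).round(4))
"
```

```text
tcp rack [-0.157  -0.1164  0.1661] w 0.020321019420050917 F [ 0.1 -0.2 -2.2] yaw -10.68
shank 0.045 1034 y range [-0.0071 -0.0004  0.006 ] mid -0.3844478092935506 top z 0.0021
shank 0.06 1119 y range [-0.0069 -0.0004  0.0061] mid -0.35575569063859636 top z 0.0021
shank 0.075 1010 y range [-0.0064 -0.0004  0.0061] mid -0.09256691416401541 top z 0.0023
shank 0.088 402 y range [-0.0046 -0.0004  0.0042] mid -0.4027773506888872 top z 0.0038
stud top 0 [0. 0.] [0. 0.] 0.0 z nan rack [-0.5725 -0.2077  0.167 ] tool [-0.4153  0.0918  0.0009]
rest 2470 [17.9 66.4] 78.7 z 0.1376 rack [-0.0696 -0.1152  0.1375] tool [ 0.0876 -0.0014  0.0283]
-0.025 31 [-0.0053 -0.0052 -0.0049]
-0.015 304 [-0.0061 -0.0056 -0.0053]
-0.005 317 [-0.0061 -0.0058 -0.0053]
0.005 341 [-0.0062 -0.0057 -0.0052]
0.015 375 [-0.0061 -0.0057 -0.0052]
0.025 381 [-0.0062 -0.0057 -0.0053]
0.035 146 [-0.0063 -0.0059 -0.0053]
0.045 274 [0.0021 0.0026 0.0031]
0.055 411 [0.0021 0.0026 0.0032]
0.065 451 [0.0022 0.0027 0.0033]
0.075 473 [0.002  0.0026 0.0032]
0.085 484 [0.0024 0.003  0.0037]
0.095 268 [0.0047 0.0054 0.0063]
```

View pics/s20z.png

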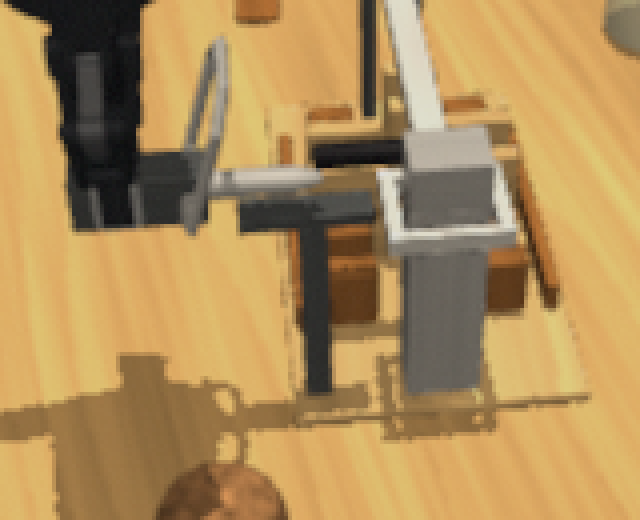

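Call:
{"api": "arm_command", "payload": {
  "commands": [
    {"dr": [0,0,0],"travel": [0,-0.06,0.15],"fingers": 1},
    {"dr": [0,0,0],"travel": [0,0,0],"fingers": 1},
    {"dr": [0,0,0],"travel": [0,0,0],"fingers": 1},
    {"dr": [0,0,0],"travel": [0,0,0],"fingers": 1},
    {"dr": [0,0,0],"travel": [0,0,0],"fingers": 1}
  ]
}}

```text
time_s: 33.27
eef_pos: [0.4241, 0.0141, 0.1643]
orientation: [[0.983, -0.185, -0.005], [-0.185, -0.983, 0.001], [-0.005, 0.0, -1.0]]
wrist_force: [-0.2, -1.0, -3.0]
width: 0.0202
```

```bash
python3 -c "
from h import *
plan(toworld([-.062,-.1158,.1640]),down(-10.6));st=robot.get_state();print(st['wrist_force'])"
```

```text
now [0.4241 0.0141 0.1643] t 33.2667 w 0.0202 q [ -5.8  -9.2 102.1   0.   87.4  94.9]
travel cm (cur axes) [ 9.63 -0.01 -0.02] dr [ 0.    0.3  -0.06]
travel cm (after turn) [9.63 0.   0.03]
[-0.16940532 -0.97348669 -3.04267684]
```

Call:
{"api": "arm_command", "payload": {
  "commands": [
    {"dr": [0,0.3,0],"travel": [0.4,0,0],"fingers": 1},
    {"dr": [0,0,0],"travel": [0.4,0,0],"fingers": 1},
    {"dr": [0,0,0],"travel": [0.4,0,0],"fingers": 1},
    {"dr": [0,0,0],"travel": [0.4,0,0],"fingers": 1},
    {"dr": [0,0,0],"travel": [0.4,0,0],"fingers": 1},
    {"dr": [0,0,0],"travel": [0.4,0,0],"fingers": 1},
    {"dr": [0,0,0],"travel": [0,0,0],"fingers": 1},
    {"dr": [0,0,0],"travel": [0,0,0],"fingers": 1}
  ]
}}

```text
time_s: 33.93
eef_pos: [0.4478, 0.0096, 0.1642]
orientation: [[0.983, -0.185, -0.001], [-0.185, -0.983, -0.0], [-0.0, 0.0, -1.0]]
wrist_force: [0.6, 0.2, -2.7]
width: 0.0209
```

```bash
python3 -c "
from h import *
plan(toworld([-.062,-.1158,.1630]),down(-10.6));st=robot.get_state();print(st['wrist_force'])"
```

```text
now [0.4478 0.0096 0.1642] t 33.9333 w 0.0209 q [-6.  -6.2 99.5 -0.  86.8 94.6]
travel cm (cur axes) [ 7.21 -0.01  0.12] dr [ 0.01  0.03 -0.07]
travel cm (after turn) [ 7.21 -0.    0.12]
[ 0.55716155  0.15655003 -2.65928346]
```

Call:
{"api": "arm_command", "payload": {
  "commands": [
    {"dr": [0,0,0],"travel": [0,0,0.12],"fingers": 1},
    {"dr": [0,0,0],"travel": [0,0,0],"fingers": 1},
    {"dr": [0,0,0],"travel": [0.5,0,0],"fingers": 1},
    {"dr": [0,0,0],"travel": [0.5,0,0],"fingers": 1},
    {"dr": [0,0,0],"travel": [0.5,0,0],"fingers": 1},
    {"dr": [0,0,0],"travel": [0.5,0,0],"fingers": 1},
    {"dr": [0,0,0],"travel": [0,0,0],"fingers": 1},
    {"dr": [0,0,0],"travel": [0,0,0],"fingers": 1}
  ]
}}

```text
time_s: 34.6
eef_pos: [0.4676, 0.0059, 0.1631]
orientation: [[0.983, -0.185, -0.0], [-0.185, -0.983, -0.0], [-0.0, 0.0, -1.0]]
wrist_force: [-0.5, -0.5, -2.7]
width: 0.0202
```

```bash
python3 -c "
from h import *
plan(toworld([-.062,-.1158,.1630]),down(-10.6));st=robot.get_state();print(st['wrist_force'])
s=snap('side','s21');cv2.imwrite('pics/s21z.png',cv2.resize(s['color'][150:280,220:380],None,fx=4,fy=4,interpolation=3))"
```

```text
now [0.4676 0.0059 0.1631] t 34.6 w 0.0202 q [-6.2 -3.6 97.2 -0.  86.4 94.4]
travel cm (cur axes) [ 5.2  -0.01  0.  ] dr [ 0.01  0.02 -0.07]
travel cm (after turn) [ 5.2  -0.01  0.01]
[-0.50500016 -0.54792664 -2.66114018]
```

View pics/s21z.png

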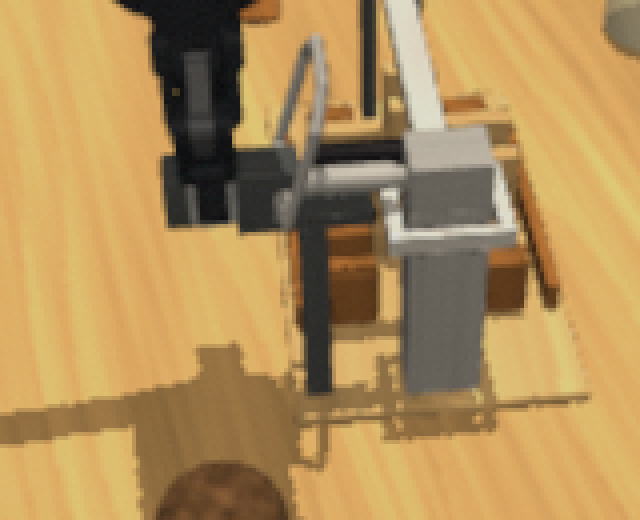

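Call:
{"api": "arm_command", "payload": {
  "commands": [
    {"dr": [0,0,0],"travel": [0.4,0,0],"fingers": 1},
    {"dr": [0,0,0],"travel": [0.4,0,0],"fingers": 1},
    {"dr": [0,0,0],"travel": [0.4,0,0],"fingers": 1},
    {"dr": [0,0,0],"travel": [0,0,0],"fingers": 1}
  ]
}}

```text
time_s: 34.98
eef_pos: [0.4799, 0.0036, 0.1632]
orientation: [[0.983, -0.185, 0.001], [-0.185, -0.983, -0.0], [0.001, 0.0, -1.0]]
wrist_force: [-0.5, -0.3, -2.3]
width: 0.0204
```

Call:
{"api": "arm_command", "payload": {
  "commands": [
    {"dr": [0,0,0],"travel": [0.4,0,0],"fingers": 1},
    {"dr": [0,0,0],"travel": [0.4,0,0],"fingers": 1},
    {"dr": [0,0,0],"travel": [0,0,0],"fingers": 1}
  ]
}}

```text
time_s: 35.23
eef_pos: [0.4877, 0.0021, 0.1632]
orientation: [[0.983, -0.185, 0.001], [-0.185, -0.983, -0.0], [0.001, 0.0, -1.0]]
wrist_force: [-0.8, 0.5, -2.8]
width: 0.0202
```

Freely entering. Continue.

Call:
{"api": "arm_command", "payload": {
  "commands": [
    {"dr": [0,0,0],"travel": [0.5,0,0],"fingers": 1},
    {"dr": [0,0,0],"travel": [0.5,0,0],"fingers": 1},
    {"dr": [0,0,0],"travel": [0.5,0,0],"fingers": 1},
    {"dr": [0,0,0],"travel": [0.5,0,0],"fingers": 1},
    {"dr": [0,0,0],"travel": [0.4,0,0],"fingers": 1},
    {"dr": [0,0,0],"travel": [0,0,0],"fingers": 1},
    {"dr": [0,0,0],"travel": [0,0,0],"fingers": 1}
  ]
}}

```text
time_s: 35.82
eef_pos: [0.5107, -0.0022, 0.163]
orientation: [[0.983, -0.185, -0.0], [-0.185, -0.983, 0.0], [-0.0, 0.0, -1.0]]
wrist_force: [0.5, -0.4, -1.5]
width: 0.0207
```

```bash
python3 -c "
from h import *
plan(toworld([-.062,-.1158,.1630]),down(-10.6));st=robot.get_state();print(st['wrist_force'])"
```

```text
now [ 0.5107 -0.0022  0.163 ] t 35.8167 w 0.0207 q [-6.6  2.  91.7 -0.  86.3 94.1]
travel cm (cur axes) [ 0.81 -0.01 -0.  ] dr [ 0.    0.03 -0.06]
travel cm (after turn) [ 0.81 -0.01 -0.  ]
[ 0.45208959 -0.44926829 -1.48329918]
```

Call:
{"api": "arm_command", "payload": {
  "commands": [
    {"dr": [0,0,0],"travel": [0.3,0,0],"fingers": 1},
    {"dr": [0,0,0],"travel": [0.3,0,0],"fingers": 1},
    {"dr": [0,0,0],"travel": [0.2,0,0],"fingers": 1},
    {"dr": [0,0,0],"travel": [0,0,0],"fingers": 1},
    {"dr": [0,0,0],"travel": [0,0,0],"fingers": 1}
  ]
}}

```text
time_s: 36.23
eef_pos: [0.5179, -0.0035, 0.1631]
orientation: [[0.983, -0.185, -0.001], [-0.185, -0.983, 0.0], [-0.001, 0.0, -1.0]]
wrist_force: [-3.0, 0.3, -1.8]
width: 0.0209
```

Call:
{"api": "arm_command", "payload": {
  "commands": [
    {"dr": [0,0,0],"travel": [0.1,0,0],"fingers": 1},
    {"dr": [0,0,0],"travel": [0.1,0,0],"fingers": 1},
    {"dr": [0,0,0],"travel": [0,0,0],"fingers": 1},
    {"dr": [0,0,0],"travel": [0,0,0],"fingers": 1}
  ]
}}

```text
time_s: 36.57
eef_pos: [0.518, -0.0036, 0.1631]
orientation: [[0.983, -0.185, -0.006], [-0.185, -0.983, 0.001], [-0.006, 0.0, -1.0]]
wrist_force: [-9.0, 1.0, 2.4]
width: 0.0204
```

```bash
python3 -c "
from h import *
plan(toworld([-.062,-.1158,.1630]),down(-10.6));st=robot.get_state();print(st['wrist_force'])
c=snap('wrist','w22')
s=snap('side','s22');cv2.imwrite('pics/s22z.png',cv2.resize(s['color'][150:280,220:380],None,fx=4,fy=4,interpolation=3))"
```

```text
now [ 0.518  -0.0036  0.1631] t 36.5667 w 0.0204 q [-6.7  3.1 90.5 -0.  86.7 94. ]
travel cm (cur axes) [ 0.07 -0.01  0.01] dr [ 0.03  0.34 -0.05]
travel cm (after turn) [ 0.07 -0.01  0.01]
[-9.02092551  1.04813602  2.39129065]
```

View pics/w22.png

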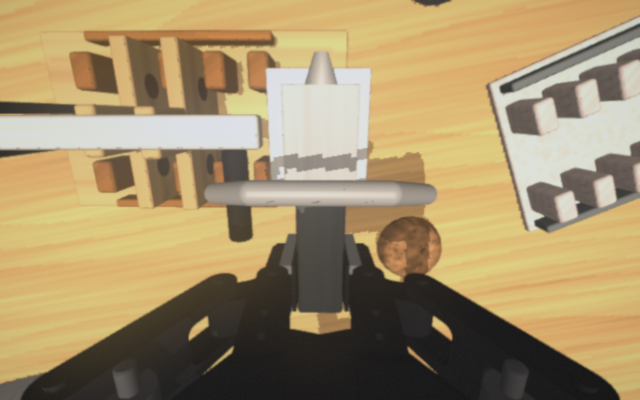

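View pics/s22z.png

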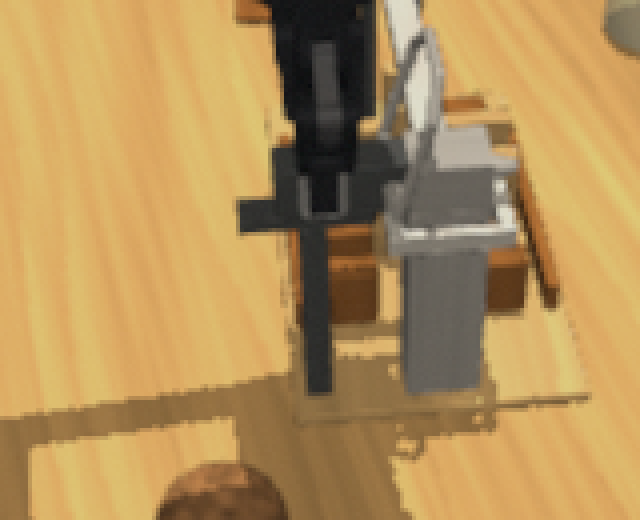

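Call:
{"api": "arm_command", "payload": {
  "commands": [
    {"dr": [0,0,0],"travel": [0.1,0,0],"fingers": 1},
    {"dr": [0,0,0],"travel": [0,0,0],"fingers": 1},
    {"dr": [0,0,0],"travel": [0,0,0],"fingers": 0.6},
    {"dr": [0,0,0],"travel": [0,0,0],"fingers": 0.6},
    {"dr": [0,0,0],"travel": [0,0,0],"fingers": 0.6},
    {"dr": [0,0,0],"travel": [0,0,0],"fingers": 0.6}
  ]
}}

```text
time_s: 37.17
eef_pos: [0.5222, -0.0043, 0.1639]
orientation: [[0.983, -0.185, 0.003], [-0.185, -0.983, -0.0], [0.003, -0.0, -1.0]]
wrist_force: [-0.1, 0.6, 0.1]
width: 0.0341
```

Call:
{"api": "arm_command", "payload": {
  "commands": [
    {"dr": [0,0,0],"travel": [-0.3,0,-1],"fingers": 0.6},
    {"dr": [0,0,0],"travel": [0,0,-2],"fingers": 0.6},
    {"dr": [0,0,0],"travel": [0,0,-3],"fingers": 0.6},
    {"dr": [0,0,0],"travel": [0,0,-4],"fingers": 0.6},
    {"dr": [0,0,0],"travel": [0,0,-4],"fingers": 1},
    {"dr": [0,0,0],"travel": [0,0,-2],"fingers": 1},
    {"dr": [0,0,0],"travel": [0,0,0],"fingers": 1},
    {"dr": [0,0,0],"travel": [0,0,0],"fingers": 1}
  ]
}}

```text
time_s: 37.83
eef_pos: [0.519, -0.0037, 0.326]
orientation: [[0.983, -0.185, 0.005], [-0.185, -0.983, -0.001], [0.006, -0.0, -1.0]]
wrist_force: [0.4, -0.2, -0.4]
width: -0.0003
```

```bash
python3 -c "
from h import *
plan(toworld([-.03,-.1158,.28]),down(-10.6));st=robot.get_state();print(st['wrist_force'],torack(st['eef_pos']))
c=snap('wrist','w23');Q=torack(cloud(c))
k=(abs(Q[...,1]+.116)<.006)&(Q[...,0]>-.035)&(Q[...,0]<.01)&(Q[...,2]>.19)&(Q[...,2]<.24)
print('ring end',k.sum(),Q[k].mean(0),Q[k].min(0),Q[k].max(0))
k=(abs(Q[...,1]+.116)<.006)&(Q[...,0]>.021)&(Q[...,0]<.045)&(Q[...,2]>.135)&(Q[...,2]<.17)
print('tip',k.sum(),Q[k].max(0))
k=(abs(Q[...,1]+.116)<.006)&(Q[...,0]>-.1)&(Q[...,0]<-.03)&(Q[...,2]>.16)&(Q[...,2]<.172)
print('head',k.sum(),Q[k].max(0),Q[k].min(0))
s=snap('side','s23');cv2.imwrite('pics/s23z.png',cv2.resize(s['color'][150:280,220:380],None,fx=4,fy=4,interpolation=3))"
```

```text
now [ 0.519  -0.0037  0.326 ] t 37.8333 w -0.0003 q [ -6.7   0.7  74.5  -0.  104.5  94. ]
travel cm (cur axes) [ 3.14 -0.    4.61] dr [-0.02 -0.32 -0.06]
travel cm (after turn) [3.17 0.   4.6 ]
[ 0.3580248  -0.23144188 -0.39681617] [-0.06165092 -0.11579352  0.32595416]
ring end 128 [-0.00952362 -0.11591015  0.22444195] [-0.01239926 -0.1217195   0.22158925] [-0.00684807 -0.11010757  0.22652021]
tip 128 [ 0.03250345 -0.11070911  0.16065179]
head 634 [-0.03046928 -0.1103426   0.16946296] [-0.08471668 -0.12170392  0.16594535]
```

View pics/w23.png

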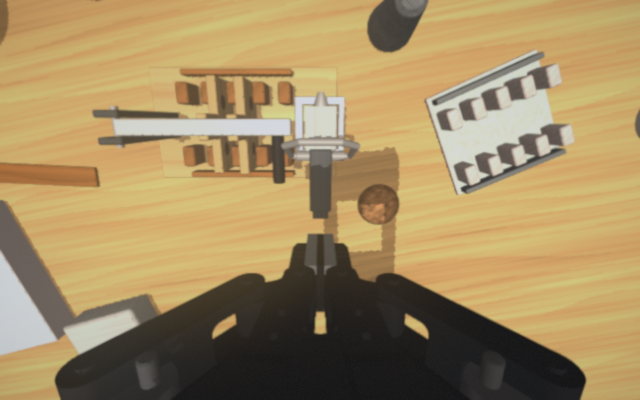

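View pics/s23z.png

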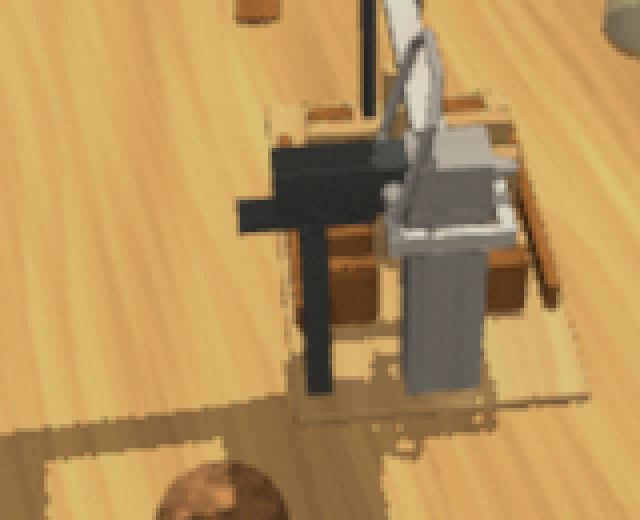

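Call:
{"api": "arm_command", "payload": {
  "commands": [
    {"dr": [0,0,0],"travel": [-2.5,0,0],"fingers": 1},
    {"dr": [0,0,0],"travel": [-2.5,0,0],"fingers": 1},
    {"dr": [0,-0.3,0],"travel": [0,0,4],"fingers": 1},
    {"dr": [0,0,0],"travel": [0,0,4],"fingers": 1},
    {"dr": [0,0,0],"travel": [0,0,4],"fingers": 1},
    {"dr": [0,0,0],"travel": [0,0,3],"fingers": 1},
    {"dr": [0,0,0],"travel": [0,0,0.9],"fingers": 1},
    {"dr": [0,0,0],"travel": [0,0,0],"fingers": 1}
  ]
}}

```text
time_s: 38.6
eef_pos: [0.4656, 0.0061, 0.1594]
orientation: [[0.983, -0.185, -0.015], [-0.185, -0.983, 0.002], [-0.015, 0.001, -1.0]]
wrist_force: [-0.6, -0.7, 0.0]
width: -0.0003
```

```bash
python3 -c "
from h import *
plan(toworld([-.095,-.116,.166]),down(-10.6))"
```

```text
now [0.4656 0.0061 0.1594] t 38.6 w -0.0003 q [-6.2 -3.1 97.2  0.  86.8 94.4]
travel cm (cur axes) [ 2.08 -0.01 -0.69] dr [ 0.05  0.88 -0.06]
travel cm (after turn) [ 2.09 -0.   -0.66]
```

Call:
{"api": "arm_command", "payload": {
  "commands": [
    {"dr": [0,0.8,0],"travel": [0,0,-0.6],"fingers": 1},
    {"dr": [0,0,0],"travel": [0,0,0],"fingers": 1},
    {"dr": [0,0,0],"travel": [0.7,0,0],"fingers": 1},
    {"dr": [0,0,0],"travel": [0.7,0,0],"fingers": 1},
    {"dr": [0,0,0],"travel": [0.4,0,0],"fingers": 1},
    {"dr": [0,0,0],"travel": [0,0,0],"fingers": 1},
    {"dr": [0,0,0],"travel": [0,0,0],"fingers": 1}
  ]
}}

```text
time_s: 39.18
eef_pos: [0.4849, 0.0028, 0.172]
orientation: [[0.983, -0.185, 0.003], [-0.185, -0.983, -0.001], [0.004, 0.0, -1.0]]
wrist_force: [-10.2, 1.6, 8.8]
width: -0.0002
```

Call:
{"api": "arm_command", "payload": {
  "commands": [
    {"dr": [0,0,0],"travel": [0.2,0,0],"fingers": 1},
    {"dr": [0,0,0],"travel": [0.2,0,0],"fingers": 1},
    {"dr": [0,0,0],"travel": [0,0,0],"fingers": 1},
    {"dr": [0,0,0],"travel": [0,0,0],"fingers": 1}
  ]
}}

```text
time_s: 39.52
eef_pos: [0.485, 0.0028, 0.1721]
orientation: [[0.983, -0.184, -0.006], [-0.184, -0.983, 0.001], [-0.006, 0.0, -1.0]]
wrist_force: [-22.3, 3.9, 14.7]
width: 0.0002
```

```bash
python3 -c "
from h import *
plan(toworld([-.095,-.116,.166]),down(-10.6))"
```

```text
now [0.485  0.0028 0.1721] t 39.5167 w 0.0002 q [-6.4 -1.4 94.1 -0.  87.7 94.3]
travel cm (cur axes) [0.13 0.03 0.6 ] dr [ 0.03  0.34 -0.02]
travel cm (after turn) [0.12 0.03 0.61]
```

Call:
{"api": "arm_command", "payload": {
  "commands": [
    {"dr": [0,0.3,0],"travel": [-1.5,0,0],"fingers": 1},
    {"dr": [0,0,0],"travel": [0,0,-3],"fingers": 1},
    {"dr": [0,0,0],"travel": [0,0,-3],"fingers": 1},
    {"dr": [0,0,0],"travel": [0,0,-3],"fingers": 1},
    {"dr": [0,0,0],"travel": [2,0,0],"fingers": 1},
    {"dr": [0,0,0],"travel": [2,0,0],"fingers": 1},
    {"dr": [0,0,0],"travel": [2,0,0],"fingers": 1},
    {"dr": [0,0,0],"travel": [0,0,0],"fingers": 1}
  ]
}}

```text
time_s: 40.18
eef_pos: [0.5366, -0.0073, 0.2614]
orientation: [[0.982, -0.186, 0.017], [-0.186, -0.983, -0.003], [0.017, 0.0, -1.0]]
wrist_force: [-1.0, 0.7, -0.7]
width: -0.0003
```

```bash
python3 -c "
from h import *
plan(toworld([-.035,-.116,.226]),down(-10.6))"
```

```text
now [ 0.5366 -0.0073  0.2614] t 40.1833 w -0.0003 q [-6.8  2.5 79.9 -0.1 96.6 93.9]
travel cm (cur axes) [ 0.81 -0.02  3.55] dr [ 0.01 -0.96 -0.1 ]
travel cm (after turn) [ 0.87 -0.02  3.54]
```

Call:
{"api": "arm_command", "payload": {
  "commands": [
    {"dr": [0,0,0],"travel": [0.6,0,1.5],"fingers": 1},
    {"dr": [0,0,0],"travel": [0,0,1.5],"fingers": 1},
    {"dr": [0,0,0],"travel": [0,0,0.5],"fingers": 1},
    {"dr": [0,0,0],"travel": [0,0,0],"fingers": 1},
    {"dr": [0,0,0],"travel": [0,0,0],"fingers": 1},
    {"dr": [0,0,0],"travel": [0,0,0],"fingers": 1}
  ]
}}

```text
time_s: 40.68
eef_pos: [0.54, -0.0076, 0.2275]
orientation: [[0.983, -0.185, 0.016], [-0.185, -0.983, -0.003], [0.016, -0.0, -1.0]]
wrist_force: [-0.8, -0.3, -0.8]
width: -0.0001
```

```bash
python3 -c "
from h import *
plan(toworld([-.035,-.116,.226]),down(-10.6));snap('wrist','w24')"
```

```text
now [ 0.54   -0.0076  0.2275] t 40.6833 w -0.0001 q [-6.8  3.4 82.8 -0.1 92.9 93.9]
travel cm (cur axes) [0.52 0.02 0.16] dr [-0.   -0.92 -0.06]
travel cm (after turn) [0.53 0.02 0.15]
```

View pics/w24.png

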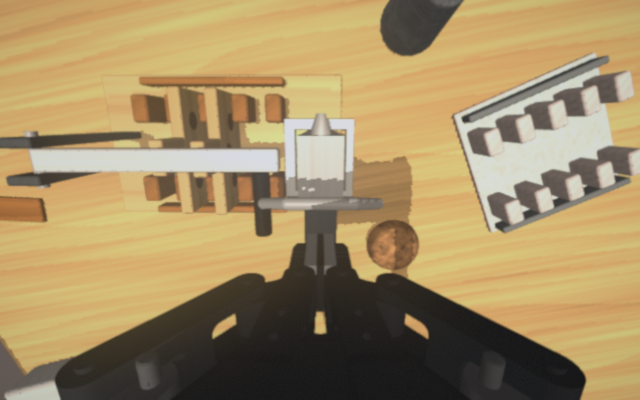

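Call:
{"api": "arm_command", "payload": {
  "commands": [
    {"dr": [0,-0.9,0],"travel": [1,0,0],"fingers": 1},
    {"dr": [0,0,0],"travel": [1,0,0],"fingers": 1},
    {"dr": [0,0,0],"travel": [1,0,0.1],"fingers": 1},
    {"dr": [0,0,0],"travel": [0.5,0,0.1],"fingers": 1},
    {"dr": [0,0,0],"travel": [0.5,0,0.35],"fingers": 1},
    {"dr": [0,0,0],"travel": [0.5,0,0.35],"fingers": 1},
    {"dr": [0,0,0],"travel": [0.45,0,0.45],"fingers": 1},
    {"dr": [0,0,0],"travel": [0.45,0,0.45],"fingers": 1}
  ]
}}

```text
time_s: 41.4
eef_pos: [0.5932, -0.0177, 0.2078]
orientation: [[0.983, -0.185, -0.001], [-0.185, -0.983, 0.0], [-0.001, 0.0, -1.0]]
wrist_force: [-0.6, 0.3, 0.1]
width: 0.0
```

Call:
{"api": "arm_command", "payload": {
  "commands": [
    {"dr": [0,0,0],"travel": [0.4,0,0.5],"fingers": 1},
    {"dr": [0,0,0],"travel": [0.4,0,0.4],"fingers": 1},
    {"dr": [0,0,0],"travel": [0,0,0],"fingers": 1},
    {"dr": [0,0,0],"travel": [0,0,0],"fingers": 1},
    {"dr": [0,0,0],"travel": [0,0,0],"fingers": 1}
  ]
}}

```text
time_s: 41.82
eef_pos: [0.6007, -0.0191, 0.1995]
orientation: [[0.983, -0.185, -0.001], [-0.185, -0.983, 0.0], [-0.001, 0.0, -1.0]]
wrist_force: [0.2, -0.7, -0.0]
width: -0.0002
```

```bash
python3 -c "
from h import *
st=robot.get_state();print(torack(st['eef_pos']),st['wrist_force']);snap('wrist','w25')"
```

```text
[ 0.02148217 -0.11591223  0.19952936] [ 0.15563829 -0.71956495 -0.01131448]
```

View pics/w25.png

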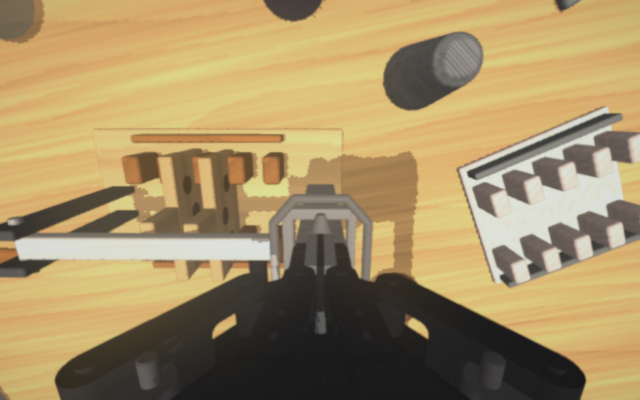

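Call:
{"api": "arm_command", "payload": {
  "commands": [
    {"dr": [0,0,0],"travel": [0,0,-3],"fingers": 1},
    {"dr": [0,0,0],"travel": [0,0,-4],"fingers": 1},
    {"dr": [0,0,0],"travel": [-3,0,-4],"fingers": 1},
    {"dr": [0,0,0],"travel": [-4,0,-4],"fingers": 1},
    {"dr": [0,0,0],"travel": [-4,0,0],"fingers": 1},
    {"dr": [0,0,0],"travel": [0,0,0],"fingers": 1},
    {"dr": [0,0,0],"travel": [0,0,0],"fingers": 1},
    {"dr": [0,0,0],"travel": [0,0,0],"fingers": 1}
  ]
}}

```text
time_s: 42.53
eef_pos: [0.5079, -0.0016, 0.3326]
orientation: [[0.983, -0.185, -0.0], [-0.185, -0.983, -0.0], [-0.0, 0.0, -1.0]]
wrist_force: [0.4, 0.2, -0.3]
width: -0.0002
```

```bash
python3 bar.py s26; python3 -c "
from h import *
c=snap('wrist','w26');Q=torack(cloud(c))
k=(abs(Q[...,1]+.116)<.012)&(Q[...,0]>.036)&(Q[...,0]<.06)&(Q[...,2]>.13)&(Q[...,2]<.2)
print('ring end',k.sum(),Q[k].mean(0).round(4),Q[k].min(0).round(4),Q[k].max(0).round(4))
k=(abs(Q[...,1]+.116)<.006)&(Q[...,0]>.021)&(Q[...,0]<.037)&(Q[...,2]>.145)&(Q[...,2]<.17)
print('tip',k.sum(),Q[k].max(0))
k=(abs(Q[...,1]+.116)<.006)&(Q[...,0]>-.1)&(Q[...,0]<-.03)&(Q[...,2]>.16)&(Q[...,2]<.172)
print('head',k.sum(),Q[k].max(0),Q[k].min(0))
for y in (.017,-.017):
  k=(abs(Q[...,1]-y)<.008)&(abs(Q[...,0])<.06)&(abs(Q[...,0])>.02)&(Q[...,2]>.07)&(Q[...,2]<.09); print('shoulder',y,k.sum(),np.median(Q[k][:,2]))
e=snap('scene','c26');cv2.imwrite('pics/c26z.png',cv2.resize(e['color'][130:290,270:470],None,fx=3.5,fy=3.5,interpolation=3))
"
```

```text
s26 0.04 80 [0.1337 0.1347 0.1355]
s26 -0.02 92 [0.1333 0.1345 0.1356]
s26 -0.07 37 [0.1334 0.1341 0.1353]
eye 74 [0.1339 0.1573 0.1678]
ring end 174 [ 0.0426 -0.1157  0.1547] [ 0.0399 -0.1274  0.1521] [ 0.0457 -0.1041  0.1582]
tip 121 [ 0.03282736 -0.11080259  0.16050529]
head 634 [-0.03047512 -0.11043641  0.17061766] [-0.08433032 -0.12187876  0.16549615]
shoulder 0.017 724 0.07766550779832429
shoulder -0.017 676 0.07776478274122609
```

View pics/w26.png

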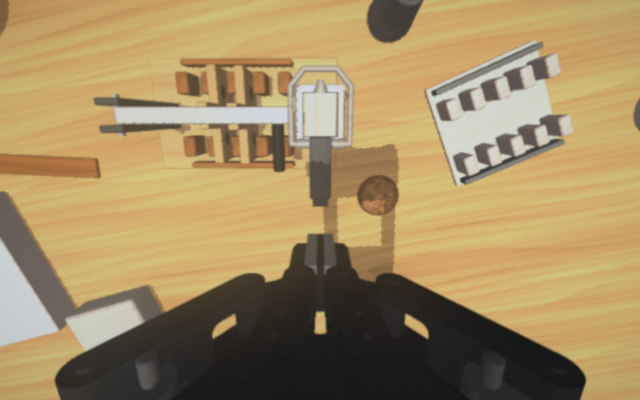

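View pics/s26z.png

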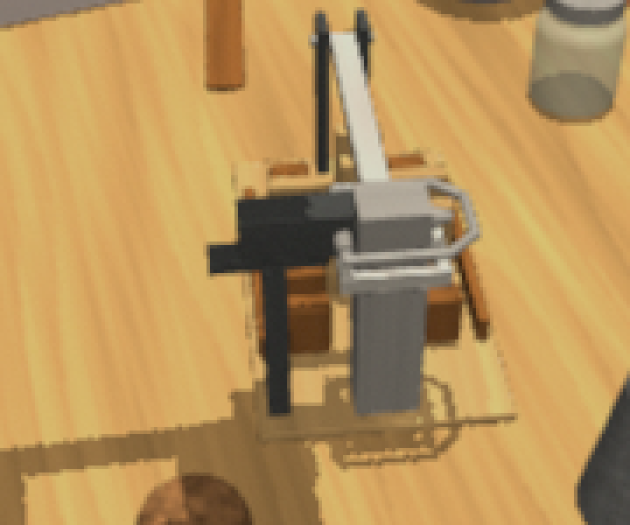

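View pics/c26z.png

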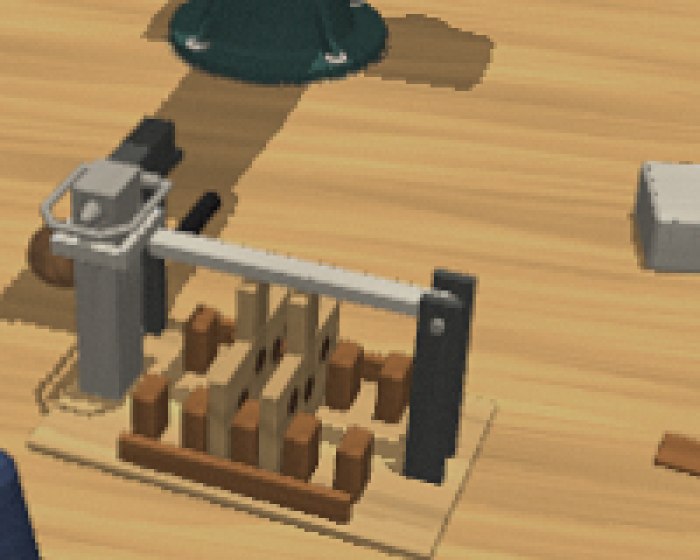

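```bash
python3 -c "
from h import *
print(ticket.hand_in())"
```

```text
the job is handed in; nothing more can be done
None
```

I finished the job and handed it in at about 43 s on the robot's clock, with the gripper clear of everything. There were two plates in the tray.

**What I did:** I stood both plates in the rack's two middle slots and swung the keeper bar down by its stub. I then pushed the linch pin through the stud from the rest side and flipped its ring over the end.

**Last checks:**

| Item | Measured | Expected |
|---|---|---|
| Plate shoulders above the table | 77.7 and 77.8 mm | 78 mm when seated |
| Bar top along its length | 134.1 to 134.7 mm, so level | 134 mm |
| Pin's rear end | x = -84.3 mm | -84 mm when home |
| Pin's tip | x = 32.8 mm | 34 mm |
| Ring's far bar | level, x = 42.6 mm, beyond the tip | 44 mm |

The bar's eye is around the stud and the tray is empty. A 22 N push on the pin's rear did not move it further. The tip and ring readings are 1 to 2 mm short, which is within the camera calibration.

**What went wrong on the way:**
- **Bar:** it stopped about 2° short on the first swing, so I pressed it down with closed fingers.
- **Pin:** on the first try its head hit the end of the rest, with about 62 N at the wrist. I backed off, raised it and inserted it without trouble.

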